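Latch the microscope accessory case

TASK

Fasten the microscope accessory case: hook the claw of its draw latch over the keeper on the sprung lid, then swing the red lever right over and down past centre until it lies flat and holds the lid drawn shut. Press the claw home gently, by feel, so as not to crush the rubber pad in the keeper; leave the bottle, slide box and glass dish alone, and let go of everything at the end.

Things in the scene. Friction and masses are not known exactly. Their poses are not given: they have to be found in the camera images.
- case: Blue-grey hard case, fixed, standing on edge with its joint line and draw latch on top: 200 mm long (x), top face 115 mm above the bench. Origin: on the bench below the lever pivot; z up, x along the lever's pivot axis, y towards the lid. The body half spans y = -100 to +26 mm; the lid (58 mm thick) stands beyond.
- lever_pivot (a point): Lever pivot: on its axis, in the middle of the latch (case x = 0, y = 0, z = 135 mm), between two small steel cheeks that reach 3 mm higher and stand within 17 mm either side.
- lever (a joint): Red lever, rad. 0 = closed, flat, pointing to the case's -y, centreline at pivot height; 1.57 upright; 1.75 = open stop, leaning 10 degrees to the lid. 20 mm wide, 5 mm thick. Stays where left (under 2 N at its end moves it). With the claw hooked, closing takes up to about 6 N at the end; below about 0.2 rad it is over centre and the claw's pull carries it down.
- lever_tip (a point): Centre of the cross roll (10 mm thick, 24 mm wide) at the lever's end, 70 mm from the pivot.
- claw (a joint): Angle of the steel claw relative to the lever, rad: its arm points up from level, towards the lid (+y), by (claw - lever). Highest 2.85, folded back along the lever. Its pivot lies 14 mm from the lever pivot (with the lever at its open stop almost straight above it, 1 mm to -y). It swings freely: it drops towards the lid by itself when its arm is under about 50 degrees above level.
- claw_bar (a point): Middle of the claw's cross bar, 52 mm from the claw's pivot at the end of its 8 mm wide flat arm. The bar is 6 mm thick and 76 mm long along the case's x: its ends stand out 23 mm beyond the keeper on both sides, where it can be pressed down with nothing near.
- lid (a joint): Opening of the lid about its hinge at the foot of the joint line, rad. 0 = shut; the sprung seal holds it ajar at 0.097 (12.7 mm at the keeper), pushing back about 2 N per mm at the keeper. Properly latched it reads 0.005 to 0.025. With the claw hooked and the lever on its way down at 1.2 rad it reads under 0.07; if the claw has slipped off it springs back to 0.097.
- keeper_foot (a point): Point on the lid's top face under the keeper's seat; moves with the lid. The keeper: two 9 mm wide steel lips (6 to 15 mm either side of the middle; the claw's arm passes between) leaning over a seat on the side away from the lever. The seated bar's centre is 18 mm above this point on average, but the keeper is screw-set anywhere up to 8 mm higher or lower; this is not reported.
- keeper_mark (a point): 20 mm above keeper_foot. The lip edge is 2.3 mm above the seated bar's centre; from it a steep slope rises 6 mm. With the lever at its open stop the bar drops onto this slope; pressing it down (up to 10 N) slides it over the edge, pulling the lid in up to 4 mm. It is caught once 1 mm below the edge and meets the seat pad 2 mm below it.
- amber_bottle: Amber glass bottle, 48 mm across, 95 mm tall, upright; origin at the centre of its foot.
- slide_box: Green slide box, 85 x 55 x 32 mm; origin at the centre of its underside.
- dish: Small round glass dish, 70 mm across, 20 mm tall; origin at the centre of its underside.
- seat (a joint): How far the black rubber pad (30 x 8 mm) on the keeper's seat is squashed, m. 0 = free; about 12 N per mm; it is crushed, and spoilt, beyond 1.2 mm (14 N).
Not all that is in view belongs to the job. Of the things that look like the amber_bottle, the largest one is meant.

How it is judged:
By the outcome, as a careful person would: the job done as asked, in the order asked, and still so for the second after the job is handed in, with the robot touching nothing.
It also fails if it takes over 64 s, if anything falls off the work surface, if the arm or the gripper's body presses on something with over 40 N, if the wrist force passes 120 N, or if a joint passes its speed limit or range.

ROBOT

A 6-joint arm with a two-finger parallel gripper is mounted at the origin on the work surface. World frame = base frame: x ahead of the robot, y to its left, z up, the work surface at z = 0. Lengths are in m, angles in rad, forces in N, time in s.
With the tool pointing down it reaches from about 0.3 to 0.75 m from the base axis. Payload 8.5 kg.
Tool frame: the origin (TCP) lies on the centre line of the jaws, within the pads' length; the fingertips stand robot.tip_extent ahead of it and the grasp point (between the pads) lies 6 mm ahead of it (robot.tip_extent is the distance from the TCP to the fingertips, in m); z points along the fingers, y is the direction in which the jaws open and shut (so a half turn about z gives the same grasp; the last joint's range is limited). The gripper opens to 88 mm and grips with 3 to 60 N. Pads are 18 mm wide; open, the fingers measure 123 mm over their backs; the gripper's body (75 mm by 187 mm) begins 45 mm behind the grasp point.
Start: joints at [-1.434, 0.381, 1.297, -0, 1.464, -0.215], TCP at [0.19, -0.516, 0.264] pointing down, gripper open.
Joint ranges: [-3.11, 3.11], [-0.89, 2.33], [0.22, 2.48], [-1.42, 4.56], [0.17, 2.85], [-2.88, 2.88]. Speed limits (rad/s): [2.39, 2.39, 3.14, 3.14, 3.14, 3.14].

INTERFACE

Orientations are given as a 3x3 rotation matrix whose columns are the frame's x, y, z axes.
In Python, from bench import robot gives the robot as it stands.
- The arm moves only by the tool drive_tool, never from a script. Its argument "targets" is a list of rows, each a list of 7 numbers: the shift along the tool's x, y, z in m, then the turn, a rotation vector about the tool's x, y, z in rad, then the closure, from -1 (fully open) to 1 (shut). In form: [[x, y, z, wx, wy, wz, fingers], ...]. A call has 1 to 10 rows; each row is the pose to reach, as a shift and turn from the pose measured when the call began, along the tool's axes at that moment; what a row does not reach only later rows make up. A row lasts 1/8 s, in which the tool goes at most 62.5 mm and 10.7 degrees, less where a joint would pass 70% of its speed; a pose out of reach is approached as far as the arm can. A call with a gripper value outside its range is refused whole. The fingers move at their own pace and stop on an object; "force" is the grip in N (left out, the last holds). Time passes only in rows, so rows that repeat a pose let the fingers close. It gives the time, the measured TCP pose, the force and the opening at its end, in the units of the state.
- robot.observe(): the state, without advancing time (a new reading comes with each control period).
- robot.grab_frame(name): name is "scene" or "top" or "wrist"; returns (picture, depth): 480x640x3 uint8, red, green, blue; 480x640 float32, m along the optical axis (not along the pixel's ray), 0 where there is no reading.
- robot.camera_params(name): a dict with "vfov" (degrees; the focal length in pixels is half the picture's height over the tangent of half this angle, whatever the lens; pixels are square), "cx", "cy" (the principal point, pixels), "distortion" ([k1, k2, p1, p2, k3] as OpenCV has them; the pictures are not rectified), "R" (3x3) and "t" (3): a world point X has camera coordinates R X + t; the wrist camera has in their place "tool_from_camera" (4x4, takes a point from camera to tool coordinates, whose origin is the TCP and whose axes are the flange's). Camera axes: x right, y down, z forward; pixel columns grow to the right and rows downward; lengths in m; the calibration is good to about 2 mm. A picture is of the moment at which its call begins: read the wrist's pose just before it. camera_params takes no time and is no camera call.
- robot.sign_off(): hands the job in, once; it reports no verdict.
Trained networks look in the newest picture that a camera, given by its name, has taken for a name from the list of things; names that differ only in an ending like _2 or _b are one class to them, and where a whole thing is asked for, a point or a joint stands for the part that bears it (a point fixed in the world has none). Each returns a list of dicts, best first, with "p" (0 to 1); they miss things now and then, are a little off and sometimes report something else, mostly with a low value. They report only what shows in the picture. A call takes as long as a camera call. They do not tell look-alikes from the thing itself.
- robot.boxes_of(target, camera): "extent" ([left, top, right, bottom] as shares, 0 to 1, of the picture: columns of its width, rows of its height, round what is visible of it).
- robot.cut_out(target, camera): "region" (480x640 bool, what is visible of it) and "extent" ([left, top, right, bottom] as shares, 0 to 1, of the picture: columns of its width, rows of its height, round what is visible of it).
The state is a dict: "clock": time; "joint_pos": joint angles; "joint_vel": joint speeds; "effort": joint torques, N m; "position": TCP position; "tcp_rot": TCP orientation; "ft_force": force on the tool from outside, world axes, zero at the start; "ft_torque": the same for the moment, N m; "finger_gap": finger opening in m.
Only numpy, scipy, OpenCV 4.12 (cv2) and the standard library are available. Lean on these libraries where they do the work, as an engineer would, in place of code of your own. Each camera call takes 0.05 s, during which the arm holds its last target.

## Working session

There is one attempt and no reset: what is moved stays moved. The work goes in short steps, Python scripts to look and compute and a tool call to move; the robot and the scene stay as the last step left them, time stands still between calls to the robot, and variables do not carry over. Pictures are saved under pics/ and viewed, and the job is handed in when it is done.

Besides the shell and the picture viewer there is one more tool, called after "Request:" as name([rows], argument=value, ...), one row to a line, values as JSON. drive_tool: Moves the arm, as the interface text tells. Its arguments: {"type":"object","properties":{"targets":{"type":"array"},"force":{"type":"number"}},"required":["targets"]}

```bash
mkdir -p pics; ls; cat > h.py <<'E'
import numpy as np, cv2
from bench import robot
def save(n,img): cv2.imwrite('pics/'+n+'.png',cv2.cvtColor(img,cv2.COLOR_RGB2BGR))
def KD(name):
    p=robot.camera_params(name); f=240/np.tan(np.radians(p['vfov'])/2)
    return np.array([[f,0,p['cx']],[0,f,p['cy']],[0,0,1]]),np.array(p['distortion'],float),p
def cam_pose(name,st=None):
    K,D,p=KD(name)
    if name=='wrist':
        st=st or robot.observe(); T=np.eye(4);T[:3,:3]=np.array(st['tcp_rot']);T[:3,3]=st['position']
        W=T@np.array(p['tool_from_camera']); return K,D,W
    R=np.array(p['R']);t=np.array(p['t']);W=np.eye(4);W[:3,:3]=R.T;W[:3,3]=-R.T@t
    return K,D,W
def world(name,uv,z,st=None):
    K,D,W=cam_pose(name,st); uv=np.array(uv,float).reshape(-1,1,2)
    n=cv2.undistortPoints(uv,K,D).reshape(-1,2); z=np.array(z,float).reshape(-1)
    c=np.c_[n*z[:,None],z]; return c@W[:3,:3].T+W[:3,3]
def proj(name,X,st=None):
    K,D,W=cam_pose(name,st);V=np.linalg.inv(W); r,_=cv2.Rodrigues(V[:3,:3])
    return cv2.projectPoints(np.array(X,float).reshape(-1,1,3),r,V[:3,3],K,D)[0].reshape(-1,2)
def cloud(name,depth,mask,st=None):
    v,u=np.nonzero(mask&(depth>0)); return world(name,np.c_[u,v],depth[v,u],st),np.c_[u,v]
E
python3 - <<'E'
from h import *
s=robot.observe();print(s); print(robot.tip_extent)
for n in('scene','top','wrist'):
    i,d=robot.grab_frame(n);save(n+'0',i);np.save(n+'0_d.npy',d);np.save(n+'0_i.npy',i)
    print(n,robot.camera_params(n))
E
```

```text
pics
{'clock': 0.0, 'joint_pos': array([-1.43430614e+00,  3.81172672e-01,  1.29826493e+00,  9.18572691e-07,
        1.46355259e+00, -2.15299989e-01]), 'joint_vel': array([ 0.00043343, -0.00025845,  0.00036808,  0.00037135, -0.00127851,
       -0.00037918]), 'effort': array([ 1.76338026e-04, -4.37934852e+01, -2.24555415e+01,  7.13247363e-02,
        3.52528982e-02, -1.11914035e-04]), 'position': array([ 0.18948281, -0.51607269,  0.26314885]), 'tcp_rot': array([[ 9.38757424e-01,  3.44578676e-01, -1.89253862e-04],
       [ 3.44578598e-01, -9.38756450e-01,  1.38466585e-03],
       [ 2.99463040e-04, -1.36507817e-03, -9.99999023e-01]]), 'ft_force': array([0.01485449, 0.92835496, 0.75044877]), 'ft_torque': array([-0.00327295,  0.0217124 ,  0.02791265]), 'finger_gap': 0.0883357620396602}
0.025
scene {'vfov': 54.11381866077724, 'cx': 309.2898984043088, 'cy': 233.14399913703468, 'distortion': array([-0.0601352,  0.       ,  0.       ,  0.       ,  0.       ]), 'R': array([[ 0.43703914,  0.89941868, -0.00654447],
       [ 0.5695407 , -0.28236408, -0.77194166],
       [-0.69614667,  0.33364138, 
[... 271 characters left out ...]
88415, -0.00613674],
       [-0.99217562, -0.01305967, -0.12416517],
       [ 0.12407064,  0.00781824, -0.99224259]]), 't': array([-0.04535819,  0.56052383,  1.35471608])}
wrist {'vfov': 70.5951524563557, 'cx': 319.7478600238459, 'cy': 239.93228087154867, 'distortion': array([-0.0368498,  0.       ,  0.       ,  0.       ,  0.       ]), 'tool_from_camera': array([[-1.34126442e-04, -9.46076192e-01, -3.23944163e-01,
         8.46442289e-02],
       [ 9.99999663e-01, -3.89368448e-04,  7.23105548e-04,
         1.94149592e-03],
       [-8.10246579e-04, -3.23943957e-01,  9.46075925e-01,
        -1.21249819e-01],
       [ 0.00000000e+00,  0.00000000e+00,  0.00000000e+00,
         1.00000000e+00]])}
```

View pics/scene0.png

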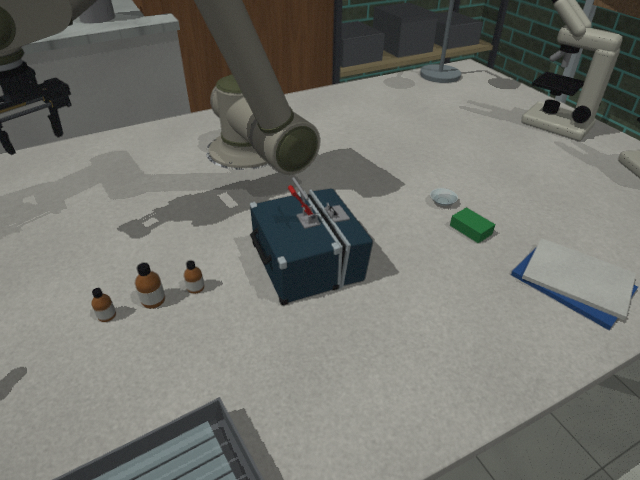

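View pics/top0.png

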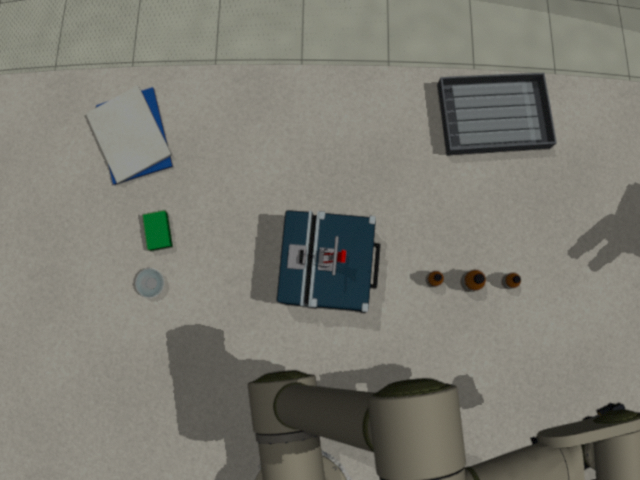

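View pics/wrist0.png

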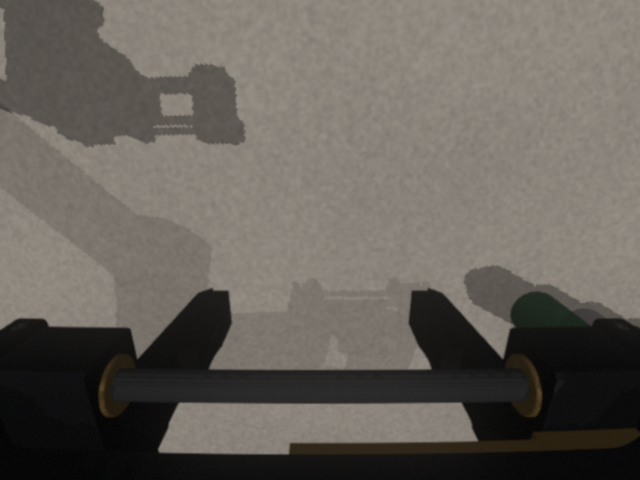

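```bash
python3 - <<'E'
from h import *
i=np.load('scene0_i.npy');t=np.load('top0_i.npy')
a=cv2.resize(i[165:265,240:380],None,fx=5,fy=5,interpolation=cv2.INTER_CUBIC)
b=cv2.resize(t[200:320,260:400],None,fx=5,fy=5,interpolation=cv2.INTER_CUBIC)
save('scz',a);save('tpz',b)
for n in('scene','top'):
    K,D,W=cam_pose(n);print(n,W[:3,3])
d=np.load('top0_d.npy');m=np.zeros((480,640),bool);m[205:315,270:385]=1
P,uv=cloud('top',d,m)
k=P[:,2]>0.08
print(np.percentile(P[k],[1,5,50,95,99],axis=0))
f=(abs(P[:,2]-0.115)<.008); print(f.sum(),P[f].min(0),P[f].max(0))
pts=P[f][:,:2].astype(np.float32);print(cv2.minAreaRect(pts))
h=P[:,2]>0.13
for p,q in zip(P[h],uv[h]): print(q,p.round(3)) if (q[0]+q[1])%3==0 else 0
E
```

```text
scene [ 1.21368133 -0.3736342   0.69970594]
top [ 0.38868938 -0.04862418  1.41352618]
[[ 0.43110842 -0.15300633  0.08461235]
 [ 0.44126722 -0.13865108  0.1066231 ]
 [ 0.52799107 -0.05106163  0.11388961]
 [ 0.62083888  0.03744069  0.12207113]
 [ 0.63090361  0.0473524   0.19819096]]
7876 [ 0.42454433 -0.15340199  0.1070044 ] [0.63597317 0.05395744 0.12291379]
((0.532432496547699, -0.049726784229278564), (0.1947721242904663, 0.20473948121070862), 85.5702133178711)
[336 237] [ 0.567 -0.069  0.2  ]
[335 238] [ 0.566 -0.067  0.197]
[337 239] [ 0.563 -0.071  0.199]
[336 240] [ 0.561 -0.069  0.202]
[335 241] [ 0.559 -0.067  0.199]
[337 242] [ 0.557 -0.071  0.199]
[336 243] [ 0.555 -0.069  0.2  ]
[335 244] [ 0.554 -0.067  0.197]
[337 245] [ 0.552 -0.071  0.197]
[336 246] [ 0.55  -0.069  0.194]
[335 247] [ 0.548 -0.067  0.198]
[334 248] [ 0.546 -0.065  0.197]
[324 249] [ 0.551 -0.046  0.136]
[327 249] [ 0.552 -0.052  0.134]
[336 249] [ 0.544 -0.069  0.197]
[305 250] [ 0.548 -0.006  0.137]
[326 250] [ 0.549 -0.05   0.137]
[335 250] [ 0.542 -0.067  0.197]
[341 250] [ 0.541 -0.079  0.201]
[344 25
[... 2625 characters left out ...]
 0.139]
[328 263] [ 0.522 -0.054  0.141]
[334 263] [ 0.516 -0.066  0.198]
[321 264] [ 0.52  -0.04   0.133]
[333 264] [ 0.514 -0.064  0.198]
[320 265] [ 0.518 -0.038  0.136]
[323 265] [ 0.518 -0.044  0.134]
[326 265] [ 0.518 -0.05   0.14 ]
[335 265] [ 0.512 -0.068  0.197]
[322 266] [ 0.515 -0.042  0.139]
[325 266] [ 0.515 -0.048  0.14 ]
[328 266] [ 0.516 -0.054  0.139]
[334 266] [ 0.51  -0.066  0.197]
[324 267] [ 0.513 -0.046  0.14 ]
[333 267] [ 0.508 -0.064  0.199]
[335 268] [ 0.506 -0.068  0.199]
[334 269] [ 0.504 -0.066  0.198]
[333 270] [ 0.502 -0.064  0.2  ]
[332 271] [ 0.5   -0.062  0.195]
[334 272] [ 0.498 -0.066  0.2  ]
[333 273] [ 0.496 -0.064  0.198]
[332 274] [ 0.494 -0.062  0.2  ]
```

View pics/scz.png

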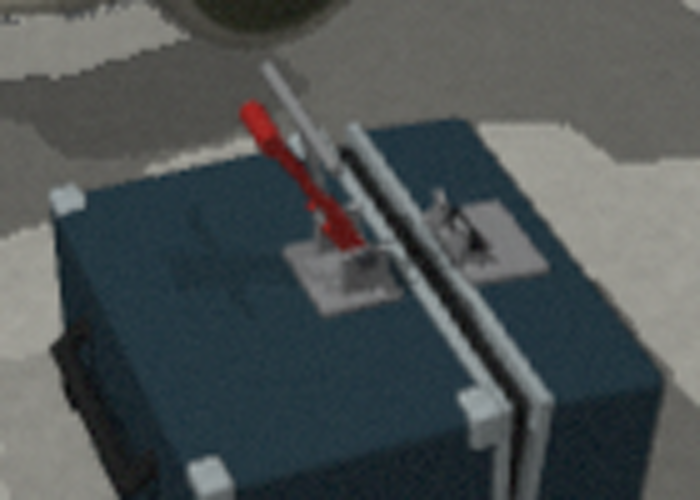

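View pics/tpz.png

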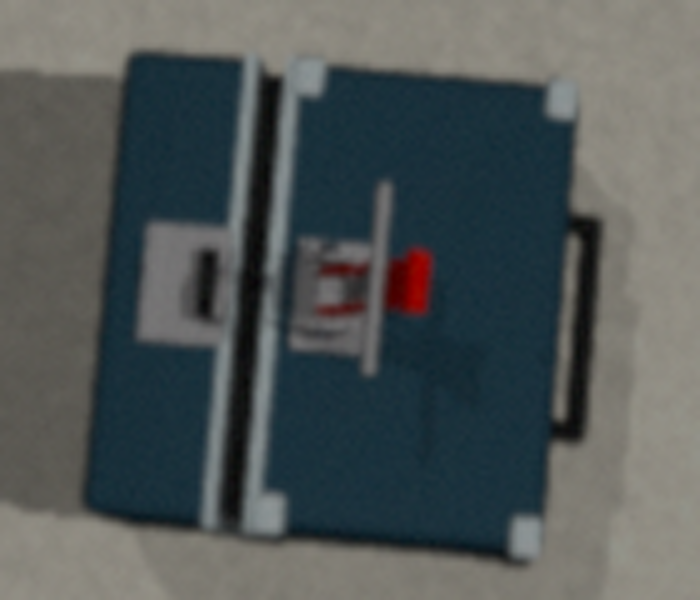

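```bash
cat >> h.py <<'E'
def fitcase(P):  # P top face points
    from scipy.spatial import ConvexHull
    r=cv2.minAreaRect(P[:,:2].astype(np.float32)); return r
E
python3 - <<'E'
from h import *
d=np.load('top0_d.npy');i=np.load('top0_i.npy')
m=np.zeros((480,640),bool);m[200:320,265:390]=1
K,D,W=cam_pose('top')
# all pixel rays intersected with z=.115 plane: project colored pixels
v,u=np.nonzero(m); n=cv2.undistortPoints(np.c_[u,v].astype(float).reshape(-1,1,2),K,D).reshape(-1,2)
ray=np.c_[n,np.ones(len(n))]@W[:3,:3].T
X=W[:3,3]+ray*((0.115-W[2,3])/ray[:,2])[:,None]
P,_=cloud('top',d,m&(d>0))
z=world('top',np.c_[u,v],d[v,u])[:,2]
top=(abs(z-.115)<.006)
hsv=cv2.cvtColor(i,cv2.COLOR_RGB2HSV)[v,u]
g=i[v,u].astype(int)
# light strips
for lo,hi in((-.02,-.008),(-.04,-.02)): pass
for nm,c in(('edge',top),):
    A=X[c]
    mask=np.zeros((480,640),np.uint8);mask[v[c],u[c]]=255
    mask=cv2.morphologyEx(mask,cv2.MORPH_CLOSE,np.ones((7,7)));mask=cv2.morphologyEx(mask,cv2.MORPH_OPEN,np.ones((5,5)))
    vv,uu=np.nonzero(mask)
    n=cv2.undistortPoints(np.c_[uu,vv].astype(float).reshape(-1,1,2),K,D).reshape(-1,2)
    ray=np.c_[n,np.ones(len(n))]@W[:3,:3].T
    A=W[:3,3]+ray*((0.115-W[2,3])/ray[:,2])[:,None]
    # edges along y: for each x-bin, ymin ymax
    for ax,o in((0,1),(1,0)):
        b=np.linspace(np.percentile(A[:,ax],8),np.percentile(A[:,ax],92),25)
        lo=[];hi=[]
        for k in range(24):
            s=A[(A[:,ax]>=b[k])&(A[:,ax]<b[k+1]),o]; lo.append(s.min());hi.append(s.max())
        c_=(b[1:]+b[:-1])/2
        print('xy'[ax],'lo',np.polyfit(c_,lo,1),'hi',np.polyfit(c_,hi,1))
# light strip rows
gray=cv2.cvtColor(i,cv2.COLOR_RGB2GRAY)
pts=[]
for r in range(215,300,4):
    row=gray[r,295:330].astype(int); print(r,row.tolist()) if r%12==3 or r%16==7 else 0
print(robot.boxes_of('claw_bar','top')[:2],robot.boxes_of('lever','top')[:2],robot.boxes_of('keeper_foot','top')[:2],robot.boxes_of('lever_pivot','top')[:2])
E
```

```text
x lo [-0.07220852 -0.10742601] hi [-0.07926539  0.08679179]
y lo [0.08016687 0.43634855] hi [0.07798743 0.63489665]
215 [43, 42, 44, 42, 42, 42, 42, 42, 44, 44, 43, 41, 49, 84, 126, 132, 91, 50, 45, 58, 64, 85, 124, 130, 133, 141, 140, 144, 138, 113, 71, 45, 42, 40, 41]
219 [39, 42, 41, 43, 43, 42, 41, 42, 43, 41, 44, 45, 61, 102, 129, 120, 73, 31, 18, 15, 37, 84, 124, 128, 100, 80, 78, 84, 79, 59, 46, 45, 42, 43, 46]
231 [42, 41, 41, 42, 42, 42, 41, 42, 43, 43, 46, 68, 112, 133, 117, 70, 24, 19, 20, 44, 92, 129, 131, 94, 57, 42, 42, 42, 42, 42, 44, 41, 41, 44, 42]
243 [50, 48, 48, 47, 47, 44, 45, 46, 46, 44, 72, 116, 131, 107, 58, 27, 17, 17, 50, 103, 134, 132, 90, 55, 45, 43, 44, 42, 43, 44, 44, 42, 41, 43, 42]
247 [114, 114, 115, 117, 114, 113, 114, 113, 115, 117, 116, 120, 124, 84, 35, 20, 15, 17, 69, 125, 137, 120, 77, 47, 54, 68, 69, 72, 65, 59, 55, 49, 52, 53, 52]
255 [115, 108, 93, 77, 54, 29, 22, 31, 63, 88, 95, 97, 72, 34, 14, 12, 15, 38, 76, 97, 90, 60, 36, 44, 65, 74, 78, 75, 70, 76, 75, 75, 70, 56, 54]
263 [111, 100, 91, 81, 67, 51, 43, 58, 81, 89, 98, 96, 61, 24, 14, 14
[... 277 characters left out ...]
24, 127, 87, 39, 22, 19, 19, 66, 122, 137, 119, 76, 48, 44, 43, 42, 42, 45, 41, 43, 43, 42, 44, 42, 41, 44, 43]
291 [44, 41, 42, 43, 45, 55, 91, 124, 121, 78, 34, 21, 11, 25, 73, 125, 134, 114, 72, 49, 43, 45, 42, 42, 42, 43, 43, 43, 44, 43, 44, 44, 43, 43, 43]
295 [42, 43, 43, 42, 44, 68, 111, 129, 113, 67, 27, 13, 13, 43, 90, 128, 130, 93, 57, 46, 42, 43, 40, 43, 41, 43, 45, 43, 44, 46, 43, 43, 43, 43, 44]
[] [{'extent': [0.5056, 0.4923, 0.5422, 0.5748], 'p': 0.6}] [{'extent': [0.4342, 0.435, 0.4948, 0.6448], 'p': 0.61}, {'extent': [0.5059, 0.4917, 0.5477, 0.5763], 'p': 0.53}] [{'extent': [0.4283, 0.4346, 0.4933, 0.6429], 'p': 0.69}, {'extent': [0.4281, 0.4448, 0.5966, 0.6475], 'p': 0.59}]
```

```bash
cat >> h.py <<'E'
from scipy.spatial.transform import Rotation as Rn
C0=np.array([0.5318,-0.0485,0.]);YAW=-0.077
try:
    import json;_c=json.load(open('case.json'));C0=np.array(_c['C0']);YAW=_c['YAW']
except Exception: pass
def Rc(): return Rn.from_euler('z',YAW).as_matrix()
def c2w(p): return Rc()@np.array(p,float)/1000+C0
def w2c(X): return (np.array(X)-C0)@Rc()*1000
def target(tipmm,tilt=0,s=None):
    """fingertip centre in case mm, tilt deg (body leaning to case +y). prints tool shift & rotvec"""
    s=s or robot.observe();R=np.array(s['tcp_rot']);t=np.radians(tilt)
    z=np.array([0,-np.sin(t),-np.cos(t)]);y=np.array([1.,0,0]);x=np.cross(y,z)
    Rt=Rc()@np.c_[x,y,z]; p=c2w(tipmm)-Rt[:,2]*robot.tip_extent
    sh=R.T@(p-s['position']); rv=Rn.from_matrix(R.T@Rt).as_rotvec()
    return sh,rv
def tip(s=None):
    s=s or robot.observe();R=np.array(s['tcp_rot']);return w2c(np.array(s['position'])+R[:,2]*robot.tip_extent)
def show(*wps,seg=None):
    for w,t in wps:
        sh,rv=target(w,t);print(w,t,(sh*1000).round(1),rv.round(3), 'dist',round(np.linalg.norm(sh)*1000),'ang',round(np.degrees(np.linalg.norm(rv))))
E
python3 - <<'E'
from h import *
s=robot.observe();print(s['clock'],tip())
show(((0,20,305),0),((0,20,330),0))
E
```

```text
0.35 [-305.2970458  -492.68982748  238.62539238]
(0, 20, 305) 0 [ 490.8 -339.3  -66.3] [-0.    -0.    -1.142] dist 600 ang 65
(0, 20, 330) 0 [ 490.8 -339.4  -91.3] [-0.    -0.    -1.142] dist 604 ang 65
```

Request:
drive_tool([
  [0.03, -0.02, -0.06, 0, 0, -0.1, -1],
  [0.08, -0.055, -0.08, 0, 0, -0.21, -1],
  [0.13, -0.09, -0.08, 0, 0, -0.32, -1],
  [0.18, -0.125, -0.08, 0, 0, -0.43, -1],
  [0.23, -0.16, -0.08, 0, 0, -0.55, -1],
  [0.28, -0.195, -0.08, 0, 0, -0.67, -1],
  [0.33, -0.23, -0.08, 0, 0, -0.8, -1],
  [0.39, -0.27, -0.08, 0, 0, -0.92, -1],
  [0.44, -0.305, -0.08, 0, 0, -1.03, -1],
  [0.4908, -0.3393, -0.0663, 0, 0, -1.142, -1],
])

```text
clock: 1.6
position: [0.5297, -0.0333, 0.3323]
tcp_rot: [[0.073, 0.997, 0.002], [0.997, -0.073, -0.0], [-0.0, 0.002, -1.0]]
ft_force: [0.3, -0.8, -0.4]
finger_gap: 0.088
```

Request:
drive_tool([
  [0, 0, 0, 0, 0, 0, -1],
])

```text
clock: 1.72
position: [0.5307, -0.0303, 0.3309]
tcp_rot: [[0.067, 0.998, -0.0], [0.998, -0.067, 0.001], [0.001, -0.0, -1.0]]
ft_force: [-0.9, -0.4, 0.4]
finger_gap: 0.088
```

```bash
python3 - <<'E'
from h import *
s=robot.observe();print(s['clock'],tip(),s['ft_force'],s['joint_pos'])
s=robot.observe()
i,d=robot.grab_frame('wrist');save('w1',i);np.save('w1_i.npy',i);np.save('w1_d.npy',d)
import pickle;pickle.dump(s,open('w1_s.pkl','wb'))
for n in('claw_bar','lever','keeper_mark'): print(n,robot.boxes_of(n,'wrist')[:2])
E
```

```text
1.725 [ -2.52061309  18.09654292 305.91439166] [-0.90695844 -0.38131206  0.39837484] [-2.80121855e-01  3.08413578e-01  1.21387584e+00  5.39220447e-04
  1.61952732e+00 -2.12910897e-01]
claw_bar [{'extent': [0.4336, 0.4981, 0.5777, 0.5906], 'p': 0.98}]
lever [{'extent': [0.4352, 0.4719, 0.5817, 0.6227], 'p': 0.82}]
keeper_mark [{'extent': [0.3544, 0.2715, 0.6691, 0.4194], 'p': 0.92}]
```

View pics/w1.png

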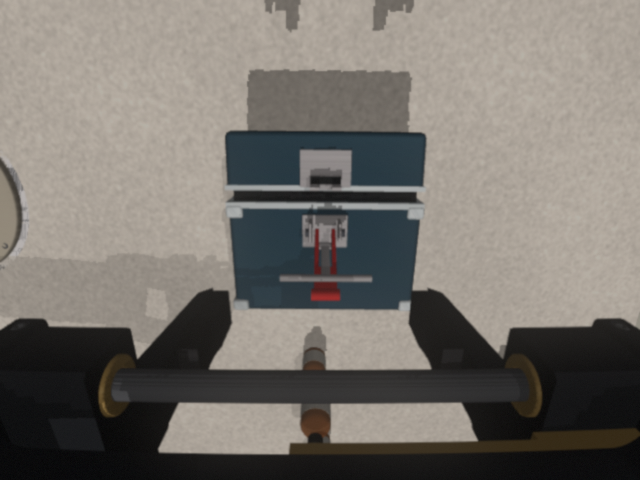

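```bash
python3 - <<'E'
from h import *
import pickle
s=pickle.load(open('w1_s.pkl','rb'));i=np.load('w1_i.npy');d=np.load('w1_d.npy')
K,D,W=cam_pose('wrist',s)
def onz(uv,z):
    n=cv2.undistortPoints(np.array(uv,float).reshape(-1,1,2),K,D).reshape(-1,2);r=np.c_[n,np.ones(len(n))]@W[:3,:3].T
    return W[:3,3]+r*((z-W[2,3])/r[:,2])[:,None]
m=np.zeros((480,640),bool);m[125:312,222:428]=1
P,uv=cloud('wrist',d,m,s)
print('z hist',np.histogram(P[:,2],bins=np.arange(.1,.22,.005)))
Q=w2c(P)
gray=cv2.cvtColor(i,cv2.COLOR_RGB2GRAY)
# body strip/gap edge near row 200: find per column gradients
def edges(col,r0,r1):
    c=gray[r0:r1,col].astype(float);g=np.diff(c);return r0+0.5+np.argmax(g),r0+.5+np.argmin(g)
up=[];lid=[]
for col in list(range(245,295,5))+list(range(355,410,5)):
    a,b=edges(col,192,212); up.append((col,a))
    a,b=edges(col,180,196); lid.append((col,b))
for n,l in(('body edge',up),('lid edge',lid)):
    A=w2c(onz(l,.115)); print(n,np.polyfit(A[:,0],A[:,1],1).round(4),A[:,1].std().round(2))
# side edges x: rows
L=[];Rr=[]
for r in range(215,300,6):
    row=i[r,:,:].astype(int).sum(1); blue=(i[r,:,2].astype(int)-i[r,:,0])>12
    c=np.nonzero(blue[215:435])[0]+215; L.append((c.min()-.5,r));Rr.append((c.max()+.5,r))
for n,l in(('L',L),('R',Rr)):
    A=w2c(onz(l,.115)); print(n,np.polyfit(A[:,1],A[:,0],1).round(4)); print(A[:,0].round(1))
for z0,z1 in((.18,.22),(.125,.15)):
    k=(P[:,2]>z0)&(P[:,2]<z1); print(z0,Q[k].min(0),Q[k].max(0),k.sum())
k=(P[:,2]>.18)&(P[:,2]<.215)
b=k&(uv[:,1]<284); r=k&(uv[:,1]>288)
print('bar',Q[b&(abs(Q[:,0])<60)].mean(0),Q[b].min(0),Q[b].max(0)); print('roll',Q[r].mean(0),Q[r].min(0),Q[r].max(0))
A=Q[b];print(np.polyfit(A[:,0],A[:,1],1))
a=cv2.resize(i[140:310,220:430],None,fx=3.6,fy=3.4,interpolation=cv2.INTER_CUBIC);save('w1z',a)
E
```

```text
z hist (array([  136,  3649, 14593, 12658,   277,    99,    68,   263,    46,
          99,    76,    71,    70,    76,    82,    97,    38,   123,
         121,   869,   107,     0,     0]), array([0.1  , 0.105, 0.11 , 0.115, 0.12 , 0.125, 0.13 , 0.135, 0.14 ,
       0.145, 0.15 , 0.155, 0.16 , 0.165, 0.17 , 0.175, 0.18 , 0.185,
       0.19 , 0.195, 0.2  , 0.205, 0.21 , 0.215]))
body edge [1.20000e-03 2.60547e+01] 0.15
lid edge [1.3000e-03 3.7307e+01] 0.16
L [ 2.80000e-03 -9.16004e+01]
[-80.9 -92.8 -93.2 -93.7 -93.2 -93.7 -93.1 -93.6 -93.  -93.6 -93.  -92.4
 -93.  -93.5 -82.8]
R [-4.08000e-02  9.79212e+01]
[ 87.7  99.7 100.4 100.  100.7 100.3  99.9 100.6 100.2  99.9 100.6 100.2
  99.8 100.6  99.1]
0.18 [-34.9203552  -38.58746604 180.19440352] [ 41.30071969 -13.91589412 201.51174237] 1258
0.125 [-15.89481271 -11.77215419 125.0004679 ] [ 22.30478905  53.08999627 149.94835911] 575
bar [  3.62671874 -19.01933351 195.96552936] [-34.9203552  -28.90024893 180.19440352] [ 41.30071969 -13.91589412 201.15874052]
roll [  3.29050406 -33.58152101 199.04546609] [ -8.55440134 -38.58746604 195.27799626] [ 14.99454292 -29.75232514 201.51174237]
[ 2.20356936e-03 -1.90273252e+01]
```

View pics/w1z.png

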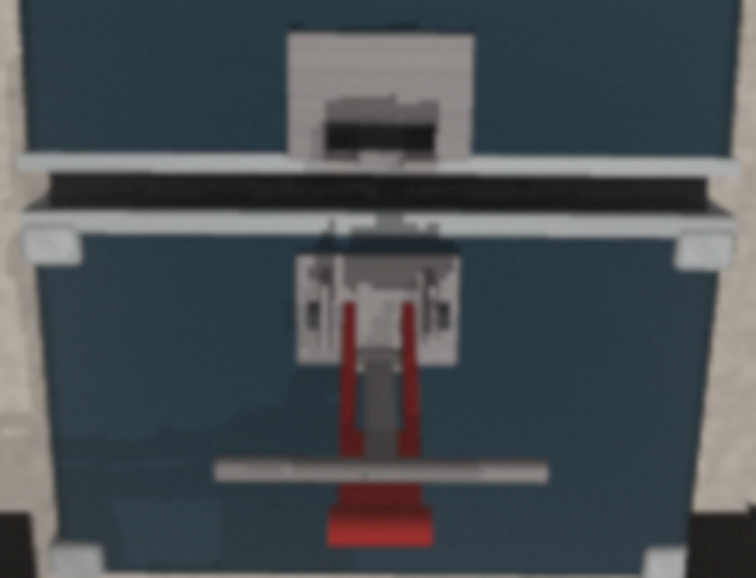

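```bash
python3 - <<'E'
from h import *
import json
C=C0+Rc()@[.003,0,0]; json.dump({'C0':C.tolist(),'YAW':YAW+.0012},open('case.json','w'))
E
python3 - <<'E'
from h import *
print(tip())
show(((0,-62,260),0),((0,-62,192),0))
E
```

```text
[ -6.51125127  13.94720691 307.67506396]
(0, -62, 260) 0 [-75.9   6.4  47.7] [0.003 0.001 0.001] dist 90 ang 0
(0, -62, 192) 0 [-75.9   6.2 115.7] [0.003 0.001 0.001] dist 139 ang 0
```

```bash
python3 - <<'E'
from h import *
import pickle
s=pickle.load(open('w1_s.pkl','rb'));print(s['clock'],s['position'],s['joint_vel'].round(3))
s=robot.observe();print(s['clock'],s['position'],s['joint_vel'].round(3))
i,d=robot.grab_frame('wrist');s2=robot.observe();print(s2['clock'],s2['position'],s2['joint_vel'].round(3))
E
```

```text
1.725 [ 0.53068057 -0.03027767  0.33091439] [-0.045 -0.033 -0.007 -0.021  0.007  0.001]
1.925 [ 0.52929293 -0.03430986  0.33267498] [-0.013 -0.005  0.001  0.002  0.001  0.   ]
1.975 [ 0.52927032 -0.0344823   0.33276222] [-0.003 -0.001 -0.     0.002  0.003  0.001]
```

```bash
cat > meas.py <<'E'
from h import *
def meas(tag):
    s=robot.observe();i,d=robot.grab_frame('wrist');save(tag,i)
    K,D,W=cam_pose('wrist',s)
    def onz(uv,z):
        n=cv2.undistortPoints(np.array(uv,float).reshape(-1,1,2),K,D).reshape(-1,2);r=np.c_[n,np.ones(len(n))]@W[:3,:3].T
        return W[:3,3]+r*((z-W[2,3])/r[:,2])[:,None]
    return s,i,d,onz
E
python3 - <<'E'
from meas import *
s,i,d,onz=meas('w2')
gray=cv2.cvtColor(i,cv2.COLOR_RGB2GRAY)
print(proj('wrist',[c2w((0,26,115)),c2w((0,38,115))],s))
e=proj('wrist',[c2w((0,26,115))],s)[0,1]; l=proj('wrist',[c2w((0,37.5,115))],s)[0,1]
up=[];lid=[]
for col in list(range(245,295,5))+list(range(355,410,5)):
    g=np.diff(gray[int(e)-8:int(e)+6,col].astype(float));up.append((col,int(e)-8+.5+g.argmax()))
    g=np.diff(gray[int(l)-6:int(l)+8,col].astype(float));lid.append((col,int(l)-6+.5+g.argmin()))
for n,q in(('body',up),('lid',lid)):
    A=w2c(onz(q,.115)); print(n,np.polyfit(A[:,0],A[:,1],1).round(4),A[:,1].std())
m=np.zeros((480,640),bool);m[125:330,222:428]=1
P,uv=cloud('wrist',d,m,s);Q=w2c(P);k=(P[:,2]>.18)&(P[:,2]<.215)
red=i[uv[:,1],uv[:,0],0].astype(int)-i[uv[:,1],uv[:,0],1]>40
r=k&red;b=k&~red
print('bar',Q[b].min(0),Q[b].max(0),Q[b].mean(0));print('roll',Q[r].min(0),Q[r].max(0),Q[r].mean(0))
L=[];Rr=[]
for rr in range(230,295,6):
    blue=(i[rr,:,2].astype(int)-i[rr,:,0])>12;c=np.nonzero(blue[215:435])[0]+215;L.append((c.min()-.5,rr));Rr.append((c.max()+.5,rr))
print(w2c(onz(L,.115))[:,0].mean(),w2c(onz(Rr,.115))[:,0].mean())
E
```

```text
[[324.73573667 197.1648478 ]
 [324.79379019 185.376462  ]]
body [-4.00000e-04  2.57028e+01] 0.03564854222849307
lid [-3.00000e-04  3.79356e+01] 0.034314651421396405
bar [-37.39541435 -37.83423573 180.04037401] [ 38.09488322 -14.03636737 200.55902306] [-7.67941424e-02 -1.89718523e+01  1.96332272e+02]
roll [-11.84995808 -38.52981977 180.03039993] [ 11.6577244  -22.35533466 201.72198153] [  0.28038141 -32.25956256 196.46402351]
-96.23342284230321 97.19204842333897
```

Request:
drive_tool([
  [-0.03, 0.0065, 0.02, 0, 0, 0, 1],
  [-0.06, 0.0065, 0.04, 0, 0, 0, 1],
  [-0.076, 0.0065, 0.06, 0, 0, 0, 1],
  [-0.076, 0.0065, 0.09, 0, 0, 0, 1],
  [-0.076, 0.0065, 0.1155, 0, 0, 0, 1],
  [-0.076, 0.0065, 0.1155, 0, 0, 0, 1],
])

```text
clock: 2.78
position: [0.5294, -0.1116, 0.2164]
tcp_rot: [[0.077, 0.997, 0.0], [0.997, -0.077, 0.0], [0.0, -0.0, -1.0]]
ft_force: [0.4, 0.4, 0.1]
finger_gap: 0.0299
```

```bash
python3 - <<'E'
from h import *
s=robot.observe();print(s['clock'],tip(),s['finger_gap'],s['ft_force'],s['joint_vel'].round(3))
show(((0,-62,192),0),((0,-11,192),0),((0,-3,192),0))
E
```

```text
2.775 [ -0.58059821 -63.07571272 191.38457057] 0.029897914571003676 [0.4273984  0.39775709 0.10810002] [ 0.008 -0.029 -0.058  0.001  0.03  -0.001]
(0, -62, 192) 0 [ 1.1  0.6 -0.6] [-0.    -0.    -0.002] dist 1 ang 0
(0, -11, 192) 0 [52.1  0.5 -0.6] [-0.    -0.    -0.002] dist 52 ang 0
(0, -3, 192) 0 [60.1  0.5 -0.6] [-0.    -0.    -0.002] dist 60 ang 0
```

Request:
drive_tool([
  [0.001, 0.0005, 0, 0, 0, 0, 1],
  [0.001, 0.0005, 0, 0, 0, 0, 1],
  [0.008, 0.0005, 0, 0, 0, 0, 1],
  [0.015, 0.0005, 0, 0, 0, 0, 1],
  [0.022, 0.0005, 0, 0, 0, 0, 1],
  [0.029, 0.0005, 0, 0, 0, 0, 1],
  [0.036, 0.0005, 0, 0, 0, 0, 1],
  [0.043, 0.0005, 0, 0, 0, 0, 1],
  [0.049, 0.0005, 0, 0, 0, 0, 1],
  [0.052, 0.0005, 0, 0, 0, 0, 1],
])

```text
clock: 4.03
position: [0.5339, -0.0593, 0.2163]
tcp_rot: [[0.077, 0.997, -0.0], [0.997, -0.077, 0.001], [0.001, -0.0, -1.0]]
ft_force: [-0.3, -0.7, 0.1]
finger_gap: 0.0002
```

Request:
drive_tool([
  [0.003, 0, 0, 0, 0, 0, 1],
  [0.006, 0, 0, 0, 0, 0, 1],
])

```text
clock: 4.28
position: [0.5344, -0.0531, 0.2162]
tcp_rot: [[0.077, 0.997, -0.0], [0.997, -0.077, 0.001], [0.001, -0.0, -1.0]]
ft_force: [0.3, -0.4, -0.4]
finger_gap: 0.0005
```

```bash
python3 - <<'E'
from meas import *
s=robot.observe();print(s['clock'],tip(),s['finger_gap'],s['ft_force'],s['joint_vel'].round(3))
s,i,d,onz=meas('w3')
E
```

```text
4.275 [-9.88089867e-02 -4.40267382e+00  1.91235630e+02] 0.00048672924946652386 [ 0.29584324 -0.39485901 -0.39814625] [ 0.045 -0.001  0.003  0.    -0.001  0.044]
```

View pics/w3.png

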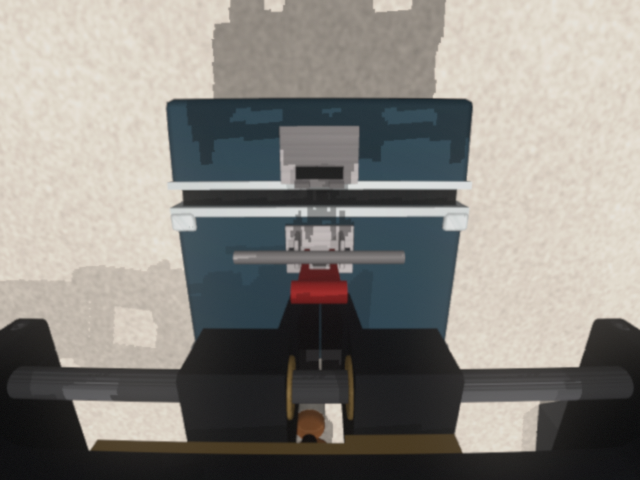

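Request:
drive_tool([
  [0.0015, 0, 0, 0, 0, 0, 1],
  [0.003, 0, 0, 0, 0, 0, 1],
  [0.003, 0, 0, 0, 0, 0, 1],
])

```text
clock: 4.7
position: [0.5346, -0.0498, 0.2162]
tcp_rot: [[0.077, 0.997, -0.001], [0.997, -0.077, 0.001], [0.001, -0.001, -1.0]]
ft_force: [0.3, 0.1, 0.1]
finger_gap: 0.0005
```

Request:
drive_tool([
  [0.001, 0, 0, 0, 0, 0, 1],
  [0.001, 0, 0, 0, 0, 0, 1],
])

```text
clock: 4.95
position: [0.5346, -0.0492, 0.2162]
tcp_rot: [[0.077, 0.997, -0.001], [0.997, -0.077, 0.0], [-0.0, -0.001, -1.0]]
ft_force: [-1.1, -4.8, -1.4]
finger_gap: 0.0006
```

Request:
drive_tool([
  [0.001, 0, 0, 0, 0, 0, 1],
  [0.001, 0, 0, 0, 0, 0, 1],
])

```text
clock: 5.2
position: [0.5347, -0.0491, 0.2162]
tcp_rot: [[0.078, 0.997, -0.001], [0.997, -0.078, -0.002], [-0.002, -0.001, -1.0]]
ft_force: [-0.1, -7.0, -0.5]
finger_gap: 0.0007
```

```bash
python3 - <<'E'
from meas import *
s=robot.observe();print(s['clock'],tip(),s['ft_force'],s['joint_vel'].round(3))
s,i,d,onz=meas('w4')
m=np.zeros((480,640),bool);m[180:310,215:430]=1
P,uv=cloud('wrist',d,m,s);Q=w2c(P);k=(P[:,2]>.16)&(P[:,2]<.225)
red=i[uv[:,1],uv[:,0],0].astype(int)-i[uv[:,1],uv[:,0],1]>40
r=k&red;b=k&~red&(abs(Q[:,0])>14)
for n,c in(('bar',b),('roll',r)): print(n,np.percentile(Q[c],[2,50,98],axis=0).round(1).tolist())
E
```

```text
5.2 [-1.14729822e-01 -4.27803372e-01  1.91244388e+02] [-0.13343756 -6.96842781 -0.54958692] [-0.001 -0.     0.001  0.     0.001 -0.002]
bar [[-37.0, 8.2, 182.0], [-14.2, 40.5, 184.3], [36.9, 42.8, 206.0]]
roll [[-11.2, 7.6, 168.1], [0.3, 13.8, 207.4], [11.5, 18.2, 209.9]]
```

Request:
drive_tool([
  [-0.006, 0, 0, 0, 0, 0, 1],
  [-0.02, 0, 0, 0, 0, 0, 1],
  [-0.02, 0, -0.03, 0, 0, 0, 1],
  [-0.02, 0, -0.07, 0, 0, 0, 1],
])

```text
clock: 5.75
position: [0.5328, -0.0696, 0.2865]
tcp_rot: [[0.078, 0.997, -0.003], [0.997, -0.078, -0.0], [-0.001, -0.003, -1.0]]
ft_force: [0.0, 0.1, 0.4]
finger_gap: 0.0002
```

```bash
python3 - <<'E'
from meas import *
s=robot.observe();print(s['clock'],tip(),s['ft_force'],s['joint_vel'].round(3))
s,i,d,onz=meas('w5')
j,dd=robot.grab_frame('scene');save('s5',cv2.resize(j[165:265,240:380],None,fx=5,fy=5,interpolation=cv2.INTER_CUBIC))
E
```

```text
5.75 [ -0.43765019 -20.94342559 261.45877419] [0.00927083 0.0855772  0.43497174] [ 0.001 -0.243 -0.616 -0.001  0.826 -0.   ]
```

View pics/w5.png

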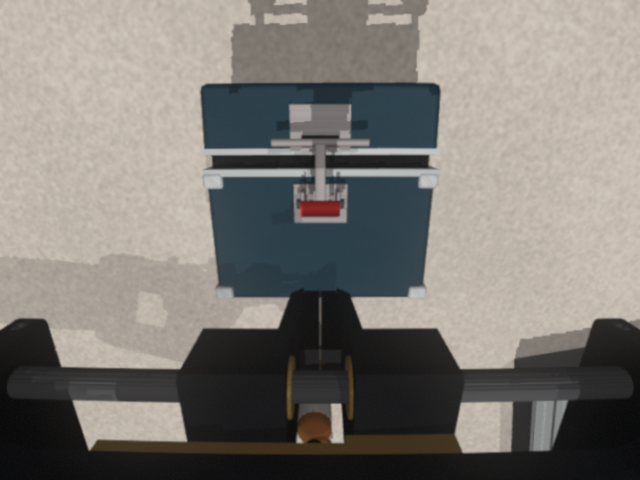

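View pics/s5.png

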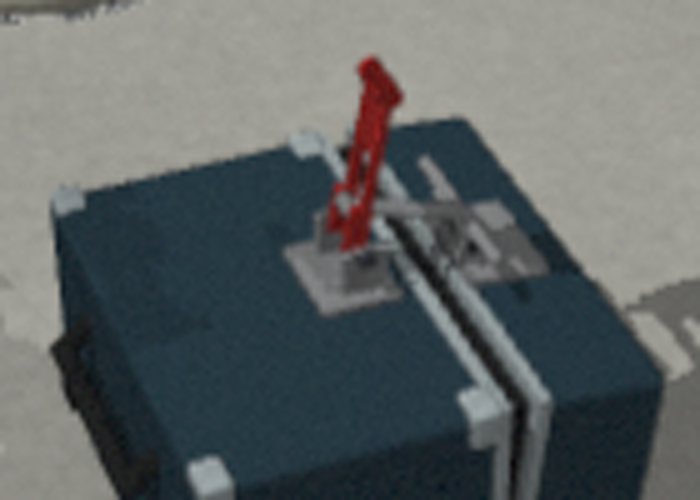

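```bash
python3 - <<'E'
from h import *
show(((0,45,240),20),((0,45,200),20))
E
```

```text
(0, 45, 240) 20 [74.7 -1.3 26.4] [ 0.006 -0.346 -0.003] dist 79 ang 20
(0, 45, 200) 20 [74.9 -1.6 66.4] [ 0.006 -0.346 -0.003] dist 100 ang 20
```

Request:
drive_tool([
  [0.025, -0.001, 0, 0, -0.1, 0, -0.18],
  [0.05, -0.001, 0, 0, -0.23, 0, -0.18],
  [0.075, -0.001, 0.01, 0, -0.346, 0, -0.18],
  [0.075, -0.0013, 0.026, 0.006, -0.346, -0.003, -0.18],
  [0.075, -0.0013, 0.026, 0.006, -0.346, -0.003, -0.18],
  [0.075, -0.0013, 0.026, 0.006, -0.346, -0.003, -0.18],
])

```text
clock: 6.6
position: [0.539, 0.0037, 0.2642]
tcp_rot: [[0.073, 0.997, -0.026], [0.937, -0.078, -0.34], [-0.341, 0.001, -0.94]]
ft_force: [-0.9, -0.6, -0.1]
finger_gap: 0.0518
```

```bash
python3 - <<'E'
from meas import *
s=robot.observe();print(s['clock'],tip(),s['finger_gap'],s['ft_force'],s['joint_vel'].round(3),s['joint_pos'].round(2))
s,i,d,onz=meas('w6')
j,dd=robot.grab_frame('scene');save('s6',cv2.resize(j[165:265,240:380],None,fx=5,fy=5,interpolation=cv2.INTER_CUBIC))
for cam,im,D_,st in(('wrist',i,d,s),('scene',j,dd,None)):
    m=np.ones((480,640),bool)
    if cam=='scene': m[:]=0;m[165:265,240:380]=1
    P,uv=cloud(cam,D_,m,st);Q=w2c(P)
    for nm,k in(('bar',(abs(Q[:,0])>17)&(abs(Q[:,0])<39)&(Q[:,1]>38)&(Q[:,1]<62)&(Q[:,2]>122)&(Q[:,2]<160)),
              ('lips',(abs(Q[:,0])<15)&(abs(Q[:,0])>6)&(Q[:,1]>36)&(Q[:,1]<65)&(Q[:,2]>122)&(Q[:,2]<165)),
              ('lidtop',(abs(Q[:,0])>40)&(abs(Q[:,0])<80)&(Q[:,1]>44)&(Q[:,1]<80)&(Q[:,2]>105)&(Q[:,2]<125)),
              ('roll',(abs(Q[:,0])<12)&(Q[:,1]>0)&(Q[:,1]<25)&(Q[:,2]>190)&(Q[:,2]<215))):
        print(cam,nm,k.sum(),np.percentile(Q[k],[5,50,95],axis=0).round(1).tolist() if k.any() else '')
E
```

```text
6.6 [2.15526051e-01 4.40411023e+01 2.40683862e+02] 0.05180757637295304 [-0.94702673 -0.56833335 -0.13611535] [ 0.002 -0.007 -0.006 -0.004  0.001  0.006] [-0.07  0.39  1.32 -0.35  1.44  0.06]
wrist bar 438 [[-36.0, 47.0, 133.5], [17.0, 49.8, 135.6], [36.3, 51.5, 136.9]]
wrist lips 554 [[-14.0, 43.1, 123.4], [-6.0, 49.4, 134.2], [14.1, 53.5, 136.3]]
wrist lidtop 4957 [[-76.0, 46.0, 110.4], [40.1, 63.1, 112.4], [75.9, 78.4, 114.5]]
wrist roll 864 [[-10.6, 12.0, 191.5], [-0.2, 15.1, 205.8], [10.3, 18.2, 209.2]]
scene bar 44 [[-35.3, 47.1, 132.3], [19.4, 49.1, 134.5], [37.2, 52.3, 135.8]]
scene lips 48 [[-12.5, 42.8, 122.6], [9.3, 46.4, 131.3], [14.4, 51.6, 135.4]]
scene lidtop 366 [[-74.0, 46.3, 109.5], [47.6, 61.7, 111.9], [77.3, 78.2, 114.2]]
scene roll 79 [[-8.6, 9.2, 192.1], [3.7, 11.6, 204.1], [11.6, 17.3, 209.2]]
```

View pics/w6.png

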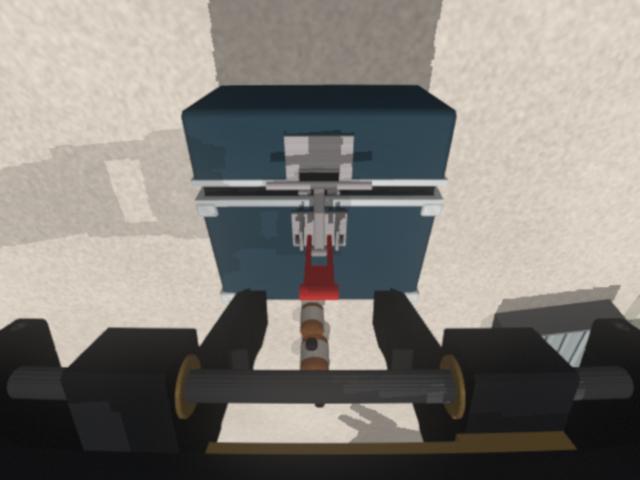

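View pics/s6.png

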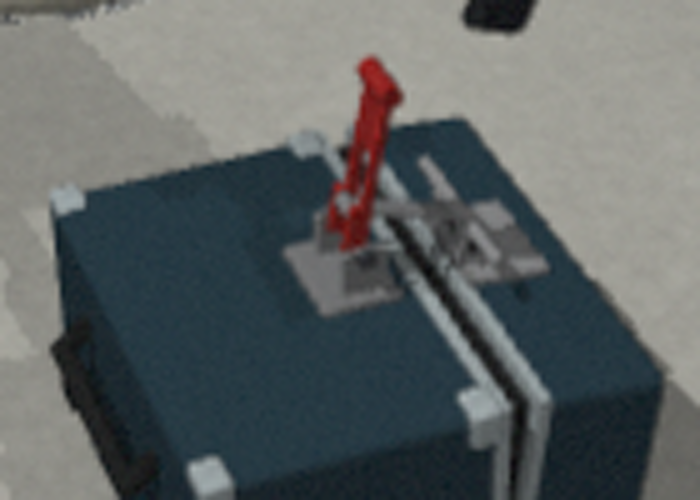

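```bash
python3 - <<'E'
from h import *
show(((0,50,160),20),((0,50,141),20))
E
```

```text
(0, 50, 160) 20 [33.1 -0.3 74.2] [ 0.001 -0.    -0.002] dist 81 ang 0
(0, 50, 141) 20 [39.6 -0.4 92. ] [ 0.001 -0.    -0.002] dist 100 ang 0
```

Request:
drive_tool([
  [0.016, 0, 0.037, 0, 0, 0, -0.18],
  [0.033, 0, 0.074, 0, 0, 0, -0.18],
  [0.0385, 0, 0.089, 0, 0, 0, -0.18],
  [0.0396, -0.0004, 0.092, 0.001, 0, -0.002, -0.18],
  [0.0396, -0.0004, 0.092, 0.001, 0, -0.002, -0.18],
  [0.0396, -0.0004, 0.092, 0.001, 0, -0.002, -0.18],
])

```text
clock: 7.45
position: [0.5397, 0.0095, 0.1657]
tcp_rot: [[0.072, 0.997, -0.024], [0.937, -0.076, -0.341], [-0.342, 0.002, -0.94]]
ft_force: [0.2, -0.9, -0.0]
finger_gap: 0.0521
```

```bash
python3 - <<'E'
from meas import *
s=robot.observe();print(s['clock'],tip(),s['finger_gap'],s['ft_force'],s['joint_vel'].round(3))
s,i,d,onz=meas('w7')
show(((0,50,137),20))
E
```

```text
7.45 [  0.48502721  49.92594883 142.20864124] 0.05208455978741759 [ 0.17183027 -0.87309462 -0.01826395] [ 0.002  0.002  0.006  0.002 -0.003  0.003]
(0, 50, 137) 20 [ 1.8 -0.3  4.7] [ 0.001 -0.    -0.001] dist 5 ang 0
```

View pics/w7.png

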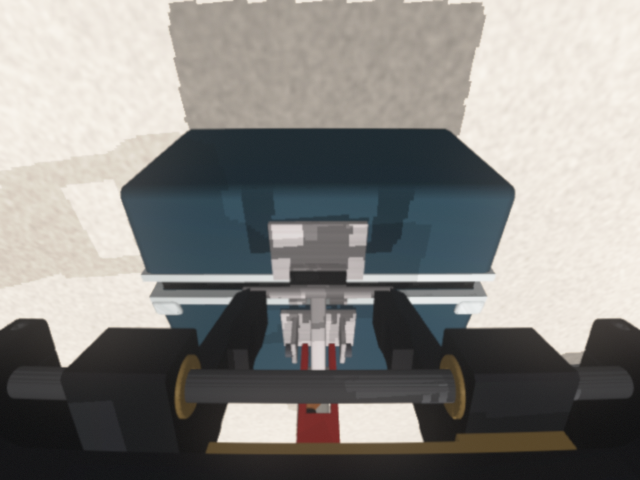

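Request:
drive_tool([
  [0.0007, 0, 0.0019, 0, 0, 0, -0.18],
  [0.0014, 0, 0.0038, 0, 0, 0, -0.18],
  [0.0014, 0, 0.0038, 0, 0, 0, -0.18],
])

```text
clock: 7.88
position: [0.5395, 0.0096, 0.1613]
tcp_rot: [[0.072, 0.997, -0.025], [0.937, -0.076, -0.341], [-0.342, 0.001, -0.94]]
ft_force: [-0.2, -0.3, -0.2]
finger_gap: 0.0521
```

Request:
drive_tool([
  [0.0003, 0, 0.001, 0, 0, 0, -0.18],
  [0.0003, 0, 0.001, 0, 0, 0, -0.18],
])

```text
clock: 8.12
position: [0.5395, 0.0096, 0.1602]
tcp_rot: [[0.072, 0.997, -0.025], [0.937, -0.076, -0.341], [-0.342, 0.001, -0.94]]
ft_force: [-0.3, -0.1, -0.1]
finger_gap: 0.052
```

Request:
drive_tool([
  [0.0003, 0, 0.001, 0, 0, 0, -0.18],
  [0.0003, 0, 0.001, 0, 0, 0, -0.18],
])

```text
clock: 8.38
position: [0.5395, 0.0094, 0.1592]
tcp_rot: [[0.072, 0.997, -0.025], [0.937, -0.076, -0.341], [-0.342, 0.001, -0.94]]
ft_force: [0.1, 0.9, 0.5]
finger_gap: 0.0514
```

Request:
drive_tool([
  [0.0003, 0, 0.001, 0, 0, 0, -0.18],
  [0.0003, 0, 0.001, 0, 0, 0, -0.18],
])

```text
clock: 8.62
position: [0.5396, 0.0092, 0.1584]
tcp_rot: [[0.072, 0.997, -0.025], [0.937, -0.076, -0.341], [-0.342, 0.002, -0.94]]
ft_force: [-0.8, -0.4, 3.7]
finger_gap: 0.0522
```

Request:
drive_tool([
  [0.0003, 0, 0.0009, 0, 0, 0, -0.18],
  [0.0003, 0, 0.0009, 0, 0, 0, -0.18],
])

```text
clock: 8.88
position: [0.5396, 0.0091, 0.1575]
tcp_rot: [[0.072, 0.997, -0.024], [0.937, -0.076, -0.342], [-0.343, 0.002, -0.94]]
ft_force: [-1.5, -1.5, 4.3]
finger_gap: 0.0519
```

Request:
drive_tool([
  [0.0003, 0, 0.0009, 0, 0, 0, -0.18],
  [0.0003, 0, 0.0009, 0, 0, 0, -0.18],
])

```text
clock: 9.12
position: [0.5396, 0.0091, 0.1565]
tcp_rot: [[0.072, 0.997, -0.024], [0.937, -0.076, -0.342], [-0.342, 0.002, -0.94]]
ft_force: [0.2, -0.3, 2.6]
finger_gap: 0.0523
```

Request:
drive_tool([
  [0.0003, 0, 0.0007, 0, 0, 0, -0.18],
  [0.0003, 0, 0.0007, 0, 0, 0, -0.18],
])

```text
clock: 9.38
position: [0.5397, 0.0092, 0.1555]
tcp_rot: [[0.072, 0.997, -0.024], [0.937, -0.076, -0.341], [-0.342, 0.002, -0.94]]
ft_force: [0.4, -0.8, 2.6]
finger_gap: 0.0521
```

Request:
drive_tool([
  [0.0002, 0, 0.0005, 0, 0, 0, -0.18],
  [0.0002, 0, 0.0005, 0, 0, 0, -0.18],
])

```text
clock: 9.62
position: [0.5397, 0.0093, 0.1549]
tcp_rot: [[0.072, 0.997, -0.024], [0.937, -0.076, -0.341], [-0.342, 0.002, -0.94]]
ft_force: [-0.6, -0.2, 2.4]
finger_gap: 0.0517
```

Request:
drive_tool([
  [0.0002, 0, 0.0005, 0, 0, 0, -0.18],
  [0.0002, 0, 0.0005, 0, 0, 0, -0.18],
])

```text
clock: 9.88
position: [0.5397, 0.0092, 0.1544]
tcp_rot: [[0.072, 0.997, -0.024], [0.937, -0.076, -0.341], [-0.342, 0.002, -0.94]]
ft_force: [-1.1, -0.8, 2.9]
finger_gap: 0.0515
```

Request:
drive_tool([
  [0.0002, 0, 0.0005, 0, 0, 0, -0.18],
  [0.0002, 0, 0.0005, 0, 0, 0, -0.18],
])

```text
clock: 10.12
position: [0.5398, 0.0091, 0.1541]
tcp_rot: [[0.072, 0.997, -0.024], [0.937, -0.076, -0.342], [-0.342, 0.002, -0.94]]
ft_force: [-1.2, -1.9, 4.3]
finger_gap: 0.0521
```

Request:
drive_tool([
  [0.0002, 0, 0.0006, 0, 0, 0, -0.18],
  [0.0002, 0, 0.0006, 0, 0, 0, -0.18],
])

```text
clock: 10.38
position: [0.5398, 0.0091, 0.1538]
tcp_rot: [[0.072, 0.997, -0.024], [0.937, -0.076, -0.342], [-0.343, 0.002, -0.939]]
ft_force: [-1.1, -1.2, 6.6]
finger_gap: 0.0521
```

Request:
drive_tool([
  [0.0002, 0, 0.0006, 0, 0, 0, -0.18],
  [0.0002, 0, 0.0006, 0, 0, 0, -0.18],
])

```text
clock: 10.62
position: [0.5398, 0.009, 0.1537]
tcp_rot: [[0.072, 0.997, -0.023], [0.937, -0.076, -0.342], [-0.343, 0.003, -0.939]]
ft_force: [-1.9, -1.6, 6.8]
finger_gap: 0.0522
```

```bash
cat > chk.py <<'E'
from meas import *
import sys
tag=sys.argv[1]
s=robot.observe();print(s['clock'],tip(),s['ft_force'])
s,i,d,onz=meas('w'+tag)
j,dd=robot.grab_frame('scene');save('s'+tag,cv2.resize(j[165:265,240:380],None,fx=5,fy=5,interpolation=cv2.INTER_CUBIC))
for cam,im,D_,st in(('wrist',i,d,s),('scene',j,dd,None)):
    m=np.ones((480,640),bool)
    if cam=='scene': m[:]=0;m[150:265,240:380]=1
    P,uv=cloud(cam,D_,m,st);Q=w2c(P)
    for nm,k in(('bar',(abs(Q[:,0])>17)&(abs(Q[:,0])<25)&(Q[:,1]>30)&(Q[:,1]<62)&(Q[:,2]>120)&(Q[:,2]<160)),
              ('lidtop',(abs(Q[:,0])>50)&(abs(Q[:,0])<80)&(Q[:,1]>44)&(Q[:,1]<80)&(Q[:,2]>105)&(Q[:,2]<125)),
              ('roll',(abs(Q[:,0])<12)&(Q[:,1]>-95)&(Q[:,1]<25)&(Q[:,2]>130)&(Q[:,2]<215)&(im[uv[:,1],uv[:,0],0].astype(int)-im[uv[:,1],uv[:,0],1]>35))):
        print(cam,nm,k.sum(),np.percentile(Q[k],[5,50,95],axis=0).round(1).tolist() if k.any() else '')
# lid gap in wrist: row profile
gray=cv2.cvtColor(i,cv2.COLOR_RGB2GRAY).astype(float)
e=proj('wrist',[c2w((0,26,115))],s)[0,1]
ys=np.arange(10,50,.25)
for cx in(-70,-60,60,70):
    uv=proj('wrist',[c2w((cx,y,115)) for y in ys],s).astype(np.float32)
    v=cv2.remap(gray.astype(np.float32),uv[:,0].reshape(1,-1),uv[:,1].reshape(1,-1),cv2.INTER_LINEAR)[0]
    k=v<40
    print('gap at x',cx,(ys[k].min(),ys[k].max()) if k.any() else None)
E
python3 chk.py 8
```

```text
10.625 [  0.66754814  49.36937572 130.21794009] [-1.91465879 -1.6090502   6.77165487]
wrist bar 655 [[-24.9, 45.1, 126.6], [-22.5, 48.9, 130.3], [23.6, 58.5, 149.1]]
wrist lidtop 6654 [[-77.0, 46.2, 111.1], [-50.1, 63.5, 112.6], [77.0, 78.4, 114.3]]
wrist roll 827 [[-9.2, 2.8, 134.8], [0.4, 8.8, 169.5], [9.5, 11.0, 178.0]]
scene bar 41 [[-24.9, 45.0, 128.3], [-24.2, 52.0, 140.1], [-19.9, 58.8, 150.2]]
scene lidtop 203 [[-69.6, 45.8, 110.1], [62.2, 59.1, 112.4], [78.4, 77.9, 114.3]]
scene roll 215 [[-9.0, -2.9, 138.7], [5.0, 8.4, 178.1], [11.1, 14.9, 208.1]]
gap at x -70 (np.float64(33.0), np.float64(34.0))
gap at x -60 (np.float64(10.0), np.float64(34.0))
gap at x 60 (np.float64(10.0), np.float64(17.0))
gap at x 70 None
```

```bash
python3 - <<'E'
import cv2
a=cv2.imread('pics/w8.png');cv2.imwrite('pics/w8z.png',cv2.resize(a[255:375,230:410],None,fx=4.4,fy=4.4,interpolation=cv2.INTER_CUBIC))
E
```

```text
(no output)
```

View pics/w8z.png

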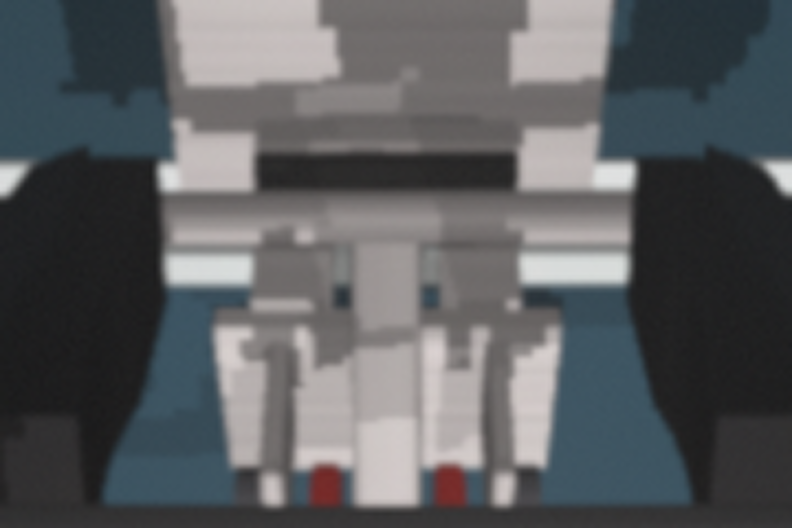

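View pics/s8.png

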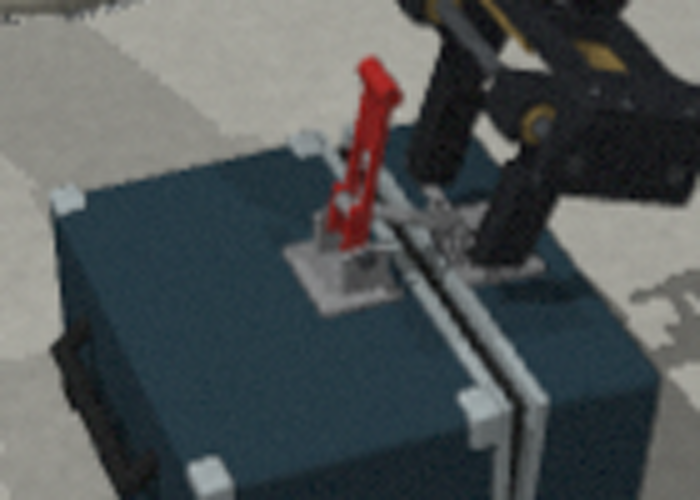

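Request:
drive_tool([
  [0.0003, 0, 0.0008, 0, 0, 0, -0.18],
  [0.0003, 0, 0.0008, 0, 0, 0, -0.18],
])

```text
clock: 10.98
position: [0.5398, 0.0089, 0.1535]
tcp_rot: [[0.073, 0.997, -0.023], [0.936, -0.076, -0.343], [-0.344, 0.003, -0.939]]
ft_force: [-2.4, -1.3, 8.8]
finger_gap: 0.052
```

```bash
python3 - <<'E'
import cv2
a=cv2.imread('pics/w7.png');cv2.imwrite('pics/w7z.png',cv2.resize(a[255:375,230:410],None,fx=4.4,fy=4.4,interpolation=cv2.INTER_CUBIC))
E
```

```text
(no output)
```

View pics/w7z.png

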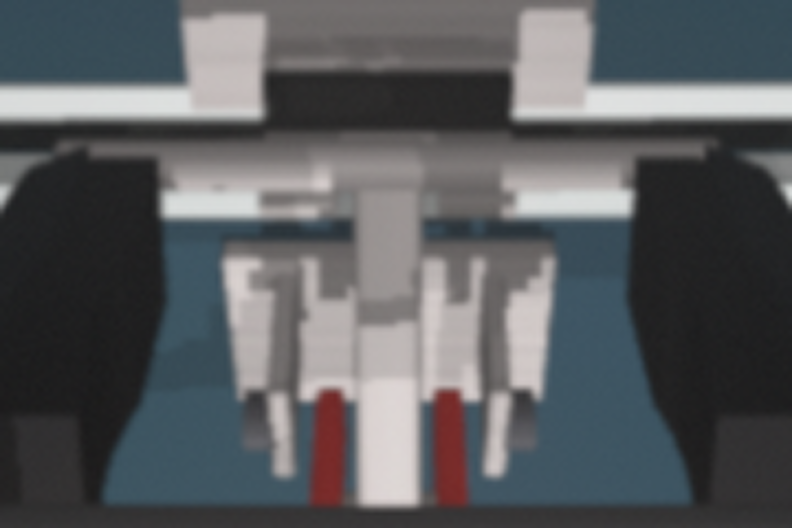

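Request:
drive_tool([
  [-0.001, 0, -0.003, 0, 0, 0, -0.18],
  [-0.004, 0, -0.012, 0, 0, 0, -0.18],
  [-0.007, 0, -0.02, 0, 0, 0, -0.18],
  [-0.007, 0, -0.02, 0, 0, 0, -0.18],
])

```text
clock: 11.48
position: [0.54, 0.0093, 0.1754]
tcp_rot: [[0.073, 0.997, -0.021], [0.936, -0.076, -0.343], [-0.343, 0.005, -0.939]]
ft_force: [-0.0, -0.7, -0.3]
finger_gap: 0.052
```

```bash
python3 chk.py 9; python3 - <<'E'
import cv2
a=cv2.imread('pics/w9.png');cv2.imwrite('pics/w9z.png',cv2.resize(a[215:375,210:430],None,fx=3.6,fy=3.6,interpolation=cv2.INTER_CUBIC))
E
```

```text
11.475 [  0.91595862  49.67387899 151.93281135] [-0.03476055 -0.67910528 -0.315478  ]
wrist bar 444 [[-24.7, 44.7, 127.1], [-19.8, 49.0, 130.4], [23.9, 56.8, 158.6]]
wrist lidtop 5818 [[-77.0, 46.0, 111.2], [-50.2, 63.4, 112.7], [77.0, 78.6, 114.2]]
wrist roll 2182 [[-9.0, 4.0, 140.5], [0.1, 12.7, 190.1], [9.3, 16.8, 201.5]]
scene bar 28 [[-24.8, 43.4, 129.0], [-23.6, 49.2, 152.1], [22.4, 59.1, 159.1]]
scene lidtop 270 [[-74.4, 46.1, 109.9], [54.7, 62.0, 112.1], [76.7, 77.5, 114.2]]
scene roll 214 [[-8.7, -2.7, 138.4], [4.7, 8.3, 178.4], [10.9, 15.5, 208.0]]
gap at x -70 None
gap at x -60 (np.float64(32.75), np.float64(33.75))
gap at x 60 None
gap at x 70 None
```

View pics/w9z.png

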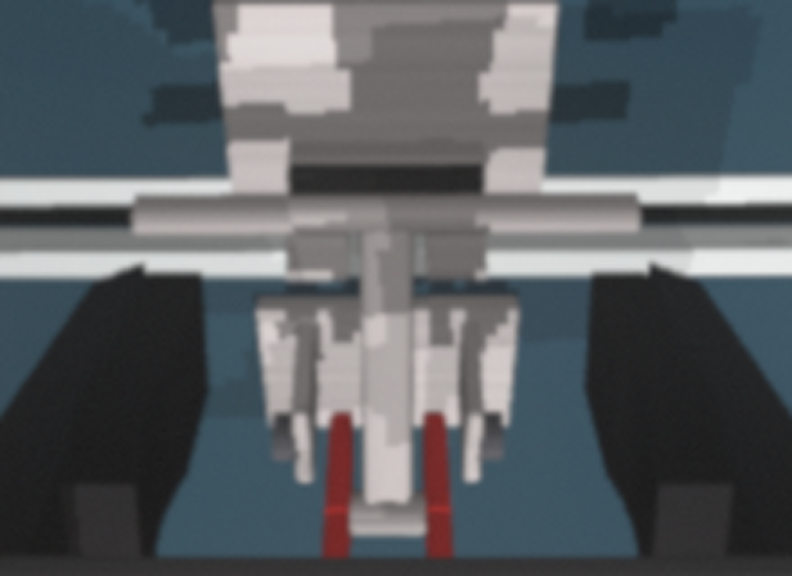

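```bash
cat >> h.py <<'E'
def lev(th,b=0,tilt=20,back=0):
    t=np.radians(tilt);n=np.array([np.sin(th+b),np.cos(th+b)])
    E=np.array([-70*np.cos(th),135+70*np.sin(th)])+(5+back)*n
    p=E+9*np.array([np.cos(t),-np.sin(t)]); return (0,p[0],p[1])
def rows(ths,b,tilt=20,c=1,back=0):
    for th in ths:
        w=lev(th,b if np.isscalar(b) else b(th),tilt,back);sh,rv=target(w,tilt)
        print('th',round(th,2),np.round(w,1),'row',(sh).round(4).tolist(),rv.round(3).tolist())
E
python3 - <<'E'
from h import *
show(((0,50,200),20)); rows([1.75],.2,back=5)
E
```

```text
(0, 50, 200) 20 [-16.5  -0.3 -46. ] [ 0.003  0.002 -0.001] dist 49 ang 0
th 1.75 [  0.   30.2 197.1] row [-0.034, -0.0003, -0.0365] [0.003, 0.002, -0.001]
```

Request:
drive_tool([
  [-0.008, 0, -0.023, 0, 0, 0, 1],
  [-0.0165, -0.0003, -0.046, 0.003, 0.002, 0, 1],
  [-0.0165, -0.0003, -0.046, 0.003, 0.002, 0, 1],
  [-0.0165, -0.0003, -0.046, 0.003, 0.002, 0, 1],
  [-0.0165, -0.0003, -0.046, 0.003, 0.002, 0, 1],
  [-0.026, -0.0003, -0.041, 0.003, 0.002, 0, 1],
  [-0.034, -0.0003, -0.0365, 0.003, 0.002, 0, 1],
  [-0.034, -0.0003, -0.0365, 0.003, 0.002, 0, 1],
])

```text
clock: 12.58
position: [0.5376, -0.0109, 0.2203]
tcp_rot: [[0.074, 0.997, -0.027], [0.937, -0.078, -0.341], [-0.342, 0.0, -0.94]]
ft_force: [1.1, -0.0, -0.5]
finger_gap: 0.0004
```

```bash
python3 chk.py 10; python3 - <<'E'
from h import *
s=robot.observe();print(s['finger_gap'],s['joint_vel'].round(3))
rows(np.arange(1.75,1.0,-.07),.2)
E
```

```text
12.575 [-1.32305503e-01  2.93622528e+01  1.96846074e+02] [ 1.09303428 -0.04820461 -0.52335809]
wrist bar 258 [[-24.1, 45.2, 127.5], [17.2, 48.4, 130.0], [24.1, 50.0, 131.4]]
wrist lidtop 5290 [[-76.8, 46.0, 111.0], [50.2, 63.3, 112.8], [77.1, 78.4, 114.6]]
wrist roll 359 [[-9.1, 3.6, 136.0], [6.3, 6.4, 153.2], [9.5, 8.8, 166.9]]
scene bar 12 [[-23.8, 45.2, 127.4], [18.9, 47.8, 129.4], [23.5, 51.2, 130.6]]
scene lidtop 276 [[-75.9, 46.4, 109.9], [55.2, 62.4, 112.2], [77.2, 78.1, 114.0]]
scene roll 212 [[-8.9, -2.5, 138.7], [4.3, 8.2, 178.5], [10.9, 16.1, 208.5]]
gap at x -70 (np.float64(30.75), np.float64(33.5))
gap at x -60 (np.float64(30.25), np.float64(32.5))
gap at x 60 (np.float64(30.75), np.float64(31.25))
gap at x 70 None
0.0004194214139060782 [ 0.008 -0.001 -0.002  0.     0.003  0.002]
th 1.75 [  0.   25.6 198.9] row [-0.0048, 0.0, -0.0002] [-0.0, -0.001, -0.002]
th 1.68 [  0.   20.8 200. ] row [-0.0096, 0.0, 0.0004] [-0.0, -0.001, -0.002]
th 1.61 [  0.   16.1 200.7] row [-0.0144, 0.0, 0.0014] [-0.0, -0.001, -0.002]
th 1.54 [  0.   11.2 201. ] row [-0.019, 0.0, 0.0027] [-0.0, -0.001, -0.002]
th 1.47 [  0.    6.4 201.1] row [-0.0236, 0.0001, 0.0043] [-0.0, -0.001, -0.002]
th 1.4 [  0.    1.6 200.8] row [-0.028, 0.0001, 0.0063] [-0.0, -0.001, -0.002]
th 1.33 [  0.   -3.2 200.1] row [-0.0323, 0.0001, 0.0085] [-0.0, -0.001, -0.002]
th 1.26 [  0.   -8.  199.1] row [-0.0364, 0.0001, 0.0111] [-0.0, -0.001, -0.002]
th 1.19 [  0.  -12.6 197.8] row [-0.0404, 0.0001, 0.0139] [-0.0, -0.001, -0.002]
th 1.12 [  0.  -17.2 196.2] row [-0.0441, 0.0001, 0.017] [-0.0, -0.001, -0.002]
th 1.05 [  0.  -21.6 194.2] row [-0.0476, 0.0001, 0.0203] [-0.0, -0.001, -0.002]
```

View pics/s10.png

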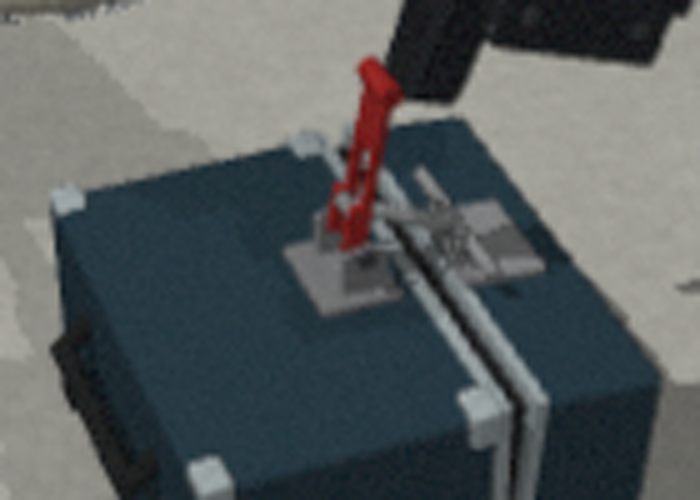

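Fingers stand on the lid side of the roll; claw still hooked (bar at z≈130 top). Push the lever.

Request:
drive_tool([
  [-0.0048, 0, -0.0002, 0, 0, 0, 1],
  [-0.0096, 0, 0.0004, 0, 0, 0, 1],
  [-0.0144, 0, 0.0014, 0, 0, 0, 1],
  [-0.019, 0, 0.0027, 0, 0, 0, 1],
  [-0.0236, 0, 0.0043, 0, 0, 0, 1],
])

```text
clock: 13.3
position: [0.5358, -0.034, 0.2246]
tcp_rot: [[0.073, 0.997, -0.026], [0.937, -0.078, -0.34], [-0.341, 0.0, -0.94]]
ft_force: [-0.1, 2.8, -1.8]
finger_gap: 0.0002
```

```bash
python3 - <<'E'
from h import *
s=robot.observe();print(s['clock'],tip(),s['ft_force'])
rows(np.arange(1.47,1.1,-.07),.2)
E
```

```text
13.3 [-1.17679189e-01  6.18942374e+00  2.01056785e+02] [-0.1273038   2.8372286  -1.81600335]
th 1.47 [  0.    6.4 201.1] row [0.0002, 0.0001, -0.0001] [-0.0, -0.001, -0.002]
th 1.4 [  0.    1.6 200.8] row [-0.0042, 0.0001, 0.0019] [-0.0, -0.001, -0.002]
th 1.33 [  0.   -3.2 200.1] row [-0.0085, 0.0001, 0.0041] [-0.0, -0.001, -0.002]
th 1.26 [  0.   -8.  199.1] row [-0.0126, 0.0001, 0.0067] [-0.0, -0.001, -0.002]
th 1.19 [  0.  -12.6 197.8] row [-0.0166, 0.0001, 0.0095] [-0.0, -0.001, -0.002]
th 1.12 [  0.  -17.2 196.2] row [-0.0203, 0.0002, 0.0126] [-0.0, -0.001, -0.002]
```

Request:
drive_tool([
  [-0.0042, 0, 0.0019, 0, 0, 0, 1],
  [-0.0085, 0, 0.0041, 0, 0, 0, 1],
  [-0.0126, 0, 0.0067, 0, 0, 0, 1],
  [-0.0166, 0, 0.0095, 0, 0, 0, 1],
])

```text
clock: 13.8
position: [0.5344, -0.0532, 0.2215]
tcp_rot: [[0.073, 0.997, -0.026], [0.937, -0.078, -0.341], [-0.342, 0.001, -0.94]]
ft_force: [1.2, 2.7, -0.2]
finger_gap: 0.0002
```

```bash
python3 chk.py 11; python3 - <<'E'
from h import *
rows(np.arange(1.19,0.7,-.07),lambda t:.2*min(1,max(0,(t-.4)/.7)))
E
```

```text
13.8 [-3.22501635e-02 -1.30629011e+01  1.97983140e+02] [ 1.18989775  2.69398233 -0.15636974]
wrist bar 342 [[-24.3, 38.3, 129.2], [17.3, 41.6, 131.5], [24.2, 43.5, 132.8]]
wrist lidtop 7541 [[-77.0, 46.1, 112.8], [50.0, 63.5, 114.1], [77.0, 78.5, 115.4]]
wrist roll 1564 [[-9.1, -17.9, 138.1], [0.3, -11.3, 169.0], [9.5, 2.2, 183.0]]
scene bar 15 [[-24.6, 39.2, 129.0], [20.3, 41.4, 130.3], [24.5, 43.7, 132.8]]
scene lidtop 299 [[-75.7, 46.2, 111.7], [54.9, 62.2, 113.5], [77.2, 78.4, 115.2]]
scene roll 126 [[-8.9, -30.8, 140.1], [9.1, -18.0, 179.5], [11.5, -1.2, 203.5]]
gap at x -70 (np.float64(29.0), np.float64(29.75))
gap at x -60 (np.float64(29.0), np.float64(29.75))
gap at x 60 (np.float64(28.75), np.float64(29.75))
gap at x 70 (np.float64(28.75), np.float64(29.5))
th 1.19 [  0.  -12.6 197.8] row [0.0006, 0.0001, -0.0002] [-0.0, -0.0, -0.003]
th 1.12 [  0.  -17.2 196.2] row [-0.0031, 0.0001, 0.0029] [-0.0, -0.0, -0.003]
th 1.05 [  0.  -21.7 194.3] row [-0.0066, 0.0001, 0.0062] [-0.0, -0.0, -0.003]
th 0.98 [  0.  -26.  192.1] row [-0.01, 0.0001, 0.0097] [-0.0, -0.0, -0.003]
th 0.91 [  0.  -30.2 189.7] row [-0.013, 0.0001, 0.0135] [-0.0, -0.0, -0.003]
th 0.84 [  0.  -34.2 186.9] row [-0.0159, 0.0001, 0.0174] [-0.0, -0.0, -0.003]
th 0.77 [  0.  -38.  183.9] row [-0.0184, 0.0001, 0.0216] [-0.0, -0.0, -0.003]
```

View pics/s11.png

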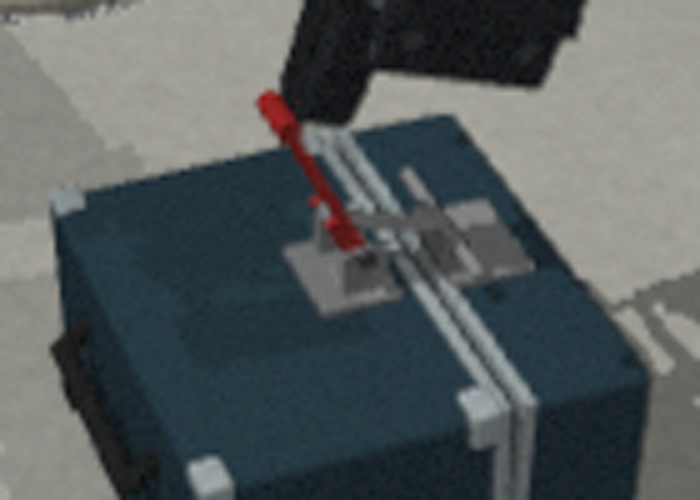

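View pics/w11.png

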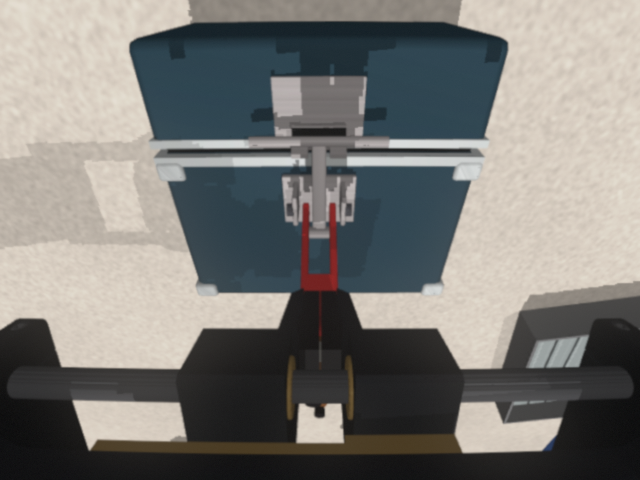

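Request:
drive_tool([
  [-0.0031, 0, 0.0029, 0, 0, 0, 1],
  [-0.0066, 0, 0.0062, 0, 0, 0, 1],
  [-0.01, 0, 0.0097, 0, 0, 0, 1],
  [-0.013, 0, 0.0135, 0, 0, 0, 1],
])

```text
clock: 14.4
position: [0.533, -0.0706, 0.213]
tcp_rot: [[0.074, 0.997, -0.026], [0.937, -0.078, -0.341], [-0.342, 0.001, -0.94]]
ft_force: [0.3, 1.8, 0.2]
finger_gap: 0.0005
```

```bash
python3 - <<'E'
from h import *
s=robot.observe();print(s['clock'],tip(),s['ft_force'])
rows(np.arange(.91,.4,-.07),lambda t:.2*min(1,max(0,(t-.4)/.7)))
E
```

```text
14.4 [-9.54940931e-02 -3.04904258e+01  1.89506551e+02] [0.33268255 1.84335682 0.16295318]
th 0.91 [  0.  -30.2 189.7] row [0.0003, 0.0001, -0.0003] [-0.0, -0.0, -0.003]
th 0.84 [  0.  -34.2 186.9] row [-0.0025, 0.0001, 0.0037] [-0.0, -0.0, -0.003]
th 0.77 [  0.  -38.  183.9] row [-0.0051, 0.0001, 0.0079] [-0.0, -0.0, -0.003]
th 0.7 [  0.  -41.5 180.6] row [-0.0073, 0.0001, 0.0122] [-0.0, -0.0, -0.003]
th 0.63 [  0.  -44.9 177. ] row [-0.0093, 0.0001, 0.0167] [-0.0, -0.0, -0.003]
th 0.56 [  0.  -48.  173.2] row [-0.0109, 0.0001, 0.0213] [-0.0, -0.0, -0.003]
th 0.49 [  0.  -50.8 169.2] row [-0.0122, 0.0001, 0.026] [-0.0, -0.0, -0.003]
th 0.42 [  0.  -53.4 165. ] row [-0.0131, 0.0001, 0.0308] [-0.0, -0.0, -0.003]
```

Request:
drive_tool([
  [-0.0025, 0, 0.0037, 0, 0, 0, 1],
  [-0.0051, 0, 0.0079, 0, 0, 0, 1],
  [-0.0073, 0, 0.0122, 0, 0, 0, 1],
])

```text
clock: 14.78
position: [0.5322, -0.0819, 0.2039]
tcp_rot: [[0.074, 0.997, -0.026], [0.937, -0.078, -0.341], [-0.342, 0.001, -0.94]]
ft_force: [0.1, 1.4, 0.7]
finger_gap: 0.0001
```

```bash
python3 chk.py 12; python3 - <<'E'
from h import *
rows(np.arange(.7,.1,-.07),lambda t:.2*min(1,max(0,(t-.4)/.7)))
E
```

```text
14.775 [-9.39464347e-02 -4.18674998e+01  1.80359146e+02] [0.14695563 1.39554271 0.66390905]
wrist bar 466 [[-24.1, 36.3, 129.9], [17.2, 39.1, 131.9], [24.2, 41.1, 133.2]]
wrist lidtop 10656 [[-77.0, 46.0, 113.5], [-50.2, 62.1, 114.7], [76.9, 75.8, 115.9]]
wrist roll 2491 [[-9.2, -39.8, 137.6], [0.7, -26.3, 159.5], [9.5, 1.5, 171.0]]
scene bar 12 [[-22.2, 37.0, 125.2], [19.8, 38.9, 131.6], [24.0, 46.5, 133.5]]
scene lidtop 276 [[-73.5, 45.9, 112.3], [56.1, 61.3, 113.9], [77.6, 77.7, 115.6]]
scene roll 184 [[-8.7, -56.7, 138.6], [6.3, -27.7, 160.7], [11.0, -2.5, 182.7]]
gap at x -70 None
gap at x -60 None
gap at x 60 None
gap at x 70 None
th 0.7 [  0.  -41.5 180.6] row [0.0003, 0.0002, -0.0005] [-0.001, 0.0, -0.003]
th 0.63 [  0.  -44.9 177. ] row [-0.0016, 0.0002, 0.004] [-0.001, 0.0, -0.003]
th 0.56 [  0.  -48.  173.2] row [-0.0032, 0.0002, 0.0086] [-0.001, 0.0, -0.003]
th 0.49 [  0.  -50.8 169.2] row [-0.0045, 0.0002, 0.0133] [-0.001, 0.0, -0.003]
th 0.42 [  0.  -53.4 165. ] row [-0.0055, 0.0002, 0.0181] [-0.001, 0.0, -0.003]
th 0.35 [  0.  -55.6 160.6] row [-0.0061, 0.0002, 0.023] [-0.001, 0.0, -0.003]
th 0.28 [  0.  -57.4 156.1] row [-0.0062, 0.0002, 0.0279] [-0.001, 0.0, -0.003]
th 0.21 [  0.  -59.  151.4] row [-0.0061, 0.0002, 0.0328] [-0.001, 0.0, -0.003]
th 0.14 [  0.  -60.2 146.6] row [-0.0056, 0.0002, 0.0377] [-0.001, 0.0, -0.003]
```

View pics/s12.png

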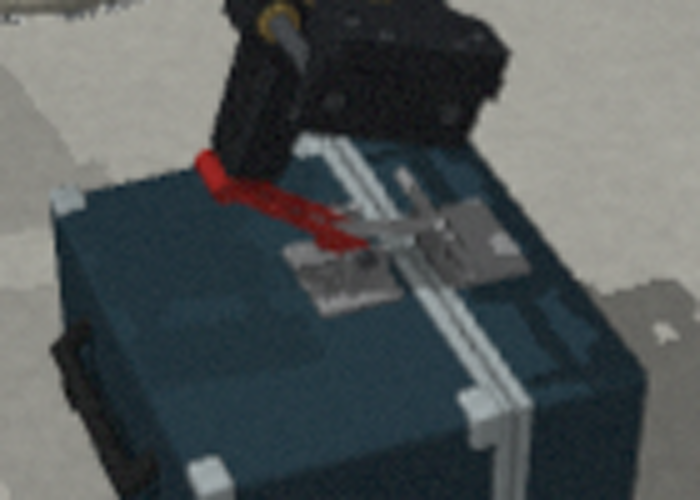

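Request:
drive_tool([
  [-0.0017, 0, 0.004, 0, 0, 0, 1],
  [-0.0036, 0, 0.0086, 0, 0, 0, 1],
  [-0.0058, 0, 0.0135, 0, 0, 0, 1],
  [-0.0083, 0, 0.0183, 0, 0, 0, 1],
  [-0.0097, 0, 0.0233, 0, 0, 0, 1],
  [-0.0108, 0, 0.0282, 0, 0, 0, 1],
])

```text
clock: 15.62
position: [0.5305, -0.1021, 0.1806]
tcp_rot: [[0.074, 0.997, -0.027], [0.937, -0.079, -0.341], [-0.342, 0.0, -0.94]]
ft_force: [-0.5, 0.7, 1.0]
finger_gap: 0.0008
```

```bash
python3 chk.py 13; python3 - <<'E'
from h import *
show(((0,-63.8,148.1),20),((0,-64.5,142),20),((0,-64.5,138.3),20),((0,-66,140.5),8))
E
```

```text
15.625 [ -0.29593352 -62.12456082 157.07607106] [-0.47633525  0.65564581  0.95800163]
wrist bar 780 [[-24.2, 35.6, 130.1], [-17.0, 38.5, 132.0], [24.2, 40.7, 133.4]]
wrist lidtop 6653 [[-77.0, 44.8, 113.7], [-50.5, 51.5, 114.9], [76.9, 57.7, 116.2]]
wrist roll 3342 [[-9.2, -54.7, 137.5], [0.1, -33.9, 146.3], [9.4, 1.9, 152.2]]
scene bar 13 [[-21.1, 36.4, 129.1], [19.1, 38.5, 131.3], [23.9, 42.3, 134.1]]
scene lidtop 205 [[-60.3, 46.3, 112.4], [62.4, 64.2, 113.9], [77.6, 78.2, 115.8]]
scene roll 189 [[-8.7, -70.3, 135.2], [7.6, -31.5, 144.5], [11.0, 0.4, 155.0]]
gap at x -70 (np.float64(27.75), np.float64(28.0))
gap at x -60 (np.float64(27.75), np.float64(28.0))
gap at x 60 (np.float64(27.75), np.float64(28.0))
gap at x 70 (np.float64(27.75), np.float64(27.75))
(0, -63.8, 148.1) 20 [1.4 0.5 8.8] [-0.002  0.    -0.003] dist 9 ang 0
(0, -64.5, 142) 20 [ 2.8  0.5 14.8] [-0.002  0.    -0.003] dist 15 ang 0
(0, -64.5, 138.3) 20 [ 4.1  0.5 18.2] [-0.002  0.    -0.003] dist 19 ang 0
(0, -66, 140.5) 8 [-3.3  0.5 17.2] [-0.002  0.21  -0.003] dist 18 ang 12
```

View pics/s13.png

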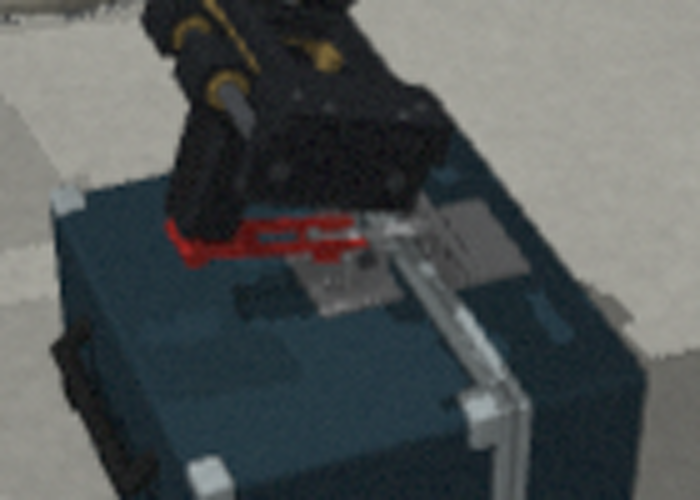

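Request:
drive_tool([
  [0.0007, 0, 0.0044, 0, 0.05, 0, 1],
  [0.0005, 0, 0.0088, 0, 0.1, 0, 1],
  [-0.001, 0, 0.013, 0, 0.16, 0, 1],
  [-0.0033, 0.0005, 0.0172, 0, 0.21, 0, 1],
  [-0.0033, 0.0005, 0.0172, 0, 0.21, 0, 1],
])

```text
clock: 16.35
position: [0.53, -0.1117, 0.1653]
tcp_rot: [[0.079, 0.997, -0.012], [0.987, -0.08, -0.139], [-0.139, -0.001, -0.99]]
ft_force: [0.1, -0.2, -0.3]
finger_gap: 0.0004
```

```bash
python3 chk.py 14
```

```text
16.35 [-1.12921471e-02 -6.66450384e+01  1.40524749e+02] [ 0.12293316 -0.17984567 -0.25095849]
wrist bar 729 [[-24.1, 36.1, 130.4], [17.2, 38.7, 132.1], [24.3, 41.2, 133.6]]
wrist lidtop 7186 [[-77.1, 44.9, 113.5], [-50.4, 53.1, 114.7], [76.9, 60.7, 116.0]]
wrist roll 3503 [[-9.2, -58.4, 136.2], [0.0, -36.5, 137.7], [9.5, 1.5, 139.0]]
scene bar 14 [[-24.0, 37.8, 129.5], [19.6, 40.1, 131.4], [25.0, 42.0, 132.8]]
scene lidtop 279 [[-75.9, 46.5, 112.1], [56.5, 62.7, 113.8], [78.0, 78.2, 115.6]]
scene roll 107 [[2.4, -70.6, 131.8], [8.9, -40.7, 136.2], [11.4, -6.0, 138.4]]
gap at x -70 (np.float64(26.75), np.float64(29.0))
gap at x -60 (np.float64(26.75), np.float64(28.75))
gap at x 60 (np.float64(26.75), np.float64(28.75))
gap at x 70 (np.float64(26.75), np.float64(29.0))
```

View pics/s14.png

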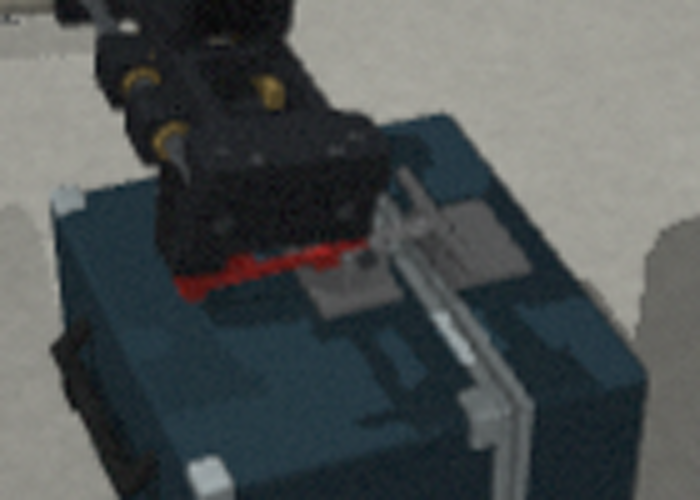

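Request:
drive_tool([
  [0, 0, 0.001, 0, 0, 0, 1],
  [0, 0, 0.0015, 0, 0, 0, 1],
])

```text
clock: 16.7
position: [0.5302, -0.1109, 0.1646]
tcp_rot: [[0.078, 0.997, -0.011], [0.987, -0.078, -0.14], [-0.141, -0.0, -0.99]]
ft_force: [-1.8, 1.4, 7.9]
finger_gap: 0.0002
```

Request:
drive_tool([
  [0, 0, -0.01, 0, 0, 0, 1],
  [0, 0, -0.05, 0, 0, 0, 1],
  [0.03, 0, -0.09, 0, -0.05, 0, 1],
  [0.06, 0, -0.12, 0, 0.07, 0, 1],
  [0.07, 0, -0.13, 0, 0.139, 0, 0],
  [0.07, 0, -0.13, 0, 0.139, 0, 0],
  [0.07, 0, -0.13, 0, 0.139, 0, 0],
])

```text
clock: 17.58
position: [0.5368, -0.0238, 0.283]
tcp_rot: [[0.078, 0.997, -0.001], [0.997, -0.078, -0.003], [-0.003, -0.001, -1.0]]
ft_force: [0.9, 0.5, -0.6]
finger_gap: 0.028
```

```bash
python3 chk.py 15; python3 - <<'E'
from h import *
i,d=robot.grab_frame('top');save('t15',i)
E
```

```text
17.575 [9.66697252e-02 2.49010098e+01 2.57987924e+02] [ 0.90995028  0.54868671 -0.59449297]
wrist bar 155 [[-24.0, 36.3, 129.4], [-17.0, 39.9, 131.8], [24.2, 42.0, 133.5]]
wrist lidtop 2951 [[-77.1, 45.9, 113.5], [-50.2, 62.4, 114.7], [76.9, 78.2, 115.9]]
wrist roll 1249 [[-9.3, -69.9, 136.4], [-0.0, -46.8, 137.9], [9.7, -0.8, 140.2]]
scene bar 15 [[-23.9, 37.7, 129.8], [20.6, 39.7, 131.2], [24.0, 42.2, 132.4]]
scene lidtop 292 [[-76.6, 45.8, 112.0], [54.9, 62.6, 113.7], [77.4, 78.2, 115.6]]
scene roll 247 [[-9.5, -71.3, 132.8], [1.3, -43.7, 136.7], [11.1, -0.3, 139.7]]
gap at x -70 None
gap at x -60 None
gap at x 60 None
gap at x 70 None
```

View pics/w15.png

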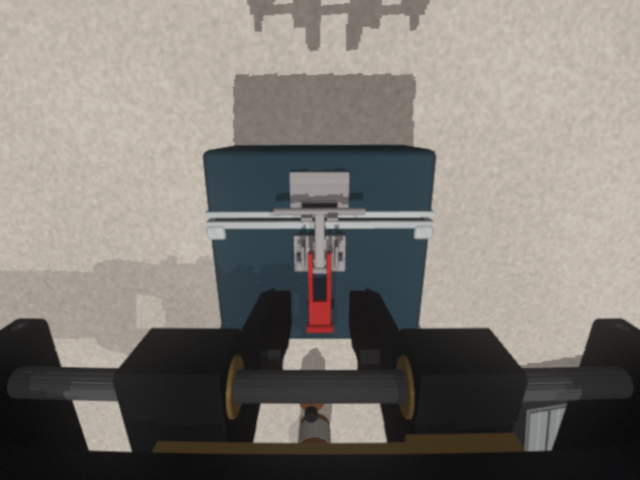

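View pics/t15.png

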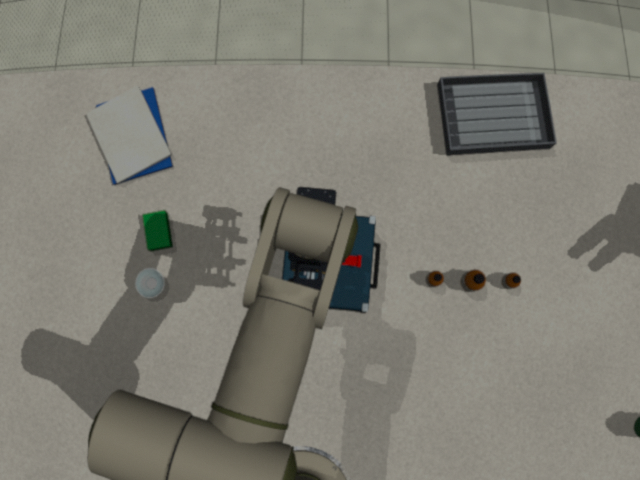

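View pics/s15.png

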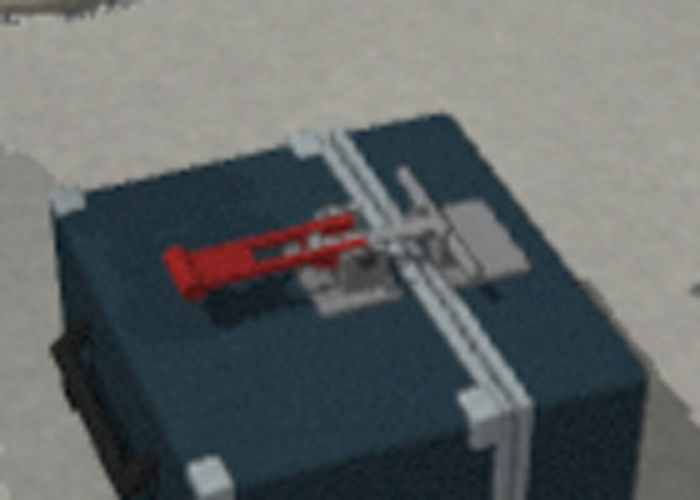

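Request:
drive_tool([
  [0, 0, 0, 0, 0, 0, 0],
  [0, 0, 0, 0, 0, 0, 0],
  [0, 0, 0, 0, 0, 0, 0],
])

```text
clock: 18.1
position: [0.5369, -0.0238, 0.2828]
tcp_rot: [[0.079, 0.997, -0.001], [0.997, -0.079, -0.003], [-0.003, -0.001, -1.0]]
ft_force: [-0.4, 0.4, -0.0]
finger_gap: 0.044
```

```bash
python3 chk.py 16 | grep -E "roll|bar|^1"; python3 -c "
from bench import robot
print(robot.observe()['ft_force']);print(robot.sign_off())"
```

```text
18.1 [1.90157733e-01 2.49257565e+01 2.57843972e+02] [-0.35467939  0.36562828 -0.01441135]
wrist bar 135 [[-23.9, 36.6, 130.1], [17.6, 39.6, 132.1], [24.2, 41.8, 133.6]]
wrist roll 1250 [[-9.3, -69.9, 136.4], [0.0, -46.5, 137.9], [9.7, -0.9, 140.1]]
scene bar 14 [[-22.4, 35.3, 126.6], [19.2, 39.2, 131.7], [22.9, 41.7, 133.4]]
scene roll 246 [[-9.3, -71.0, 132.7], [2.1, -43.6, 136.9], [11.0, -1.5, 139.6]]
[ 0.11579065 -0.56040089 -0.70162975]
the job is handed in; nothing more can be done
None
```

The case is latched and the job is handed in at about 18 s; no verdict was reported.

- **Claw:** I pushed the lever to its open stop (about 7 N), and the claw dropped onto the keeper by itself. I pressed both bar ends down in small steps. The force was about 4 N on the slope, fell to 2.5 N past the lip edge, then rose stiffly to 8.8 N on the pad. That is my estimate of about 0.5 mm of squash, under the 1.2 mm limit. The bar stayed down after I lifted off.
- **Lever:** I swung it over and down past centre, then pressed it lightly against its stop (about 8 N) and backed off.
- **Last checks:**
  - The lever lies flat, with its top face at 138 mm where 137.5 mm is expected.
  - The claw bar is still hooked.
  - The lid is drawn in to a gap I judged by eye at about 2 mm; one late script check of that gap found no reading.
  - The arm is clear of everything at about zero force.
  - The bottle, slide box and dish look unmoved in the overhead picture.

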